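# Load and lock the toy display case

## Task

Press every wooden toy that is out on the counter fully home in the cutout of its own shape in the cork insert of the display case. Then lock the case down: put the two steel rods from the stand one through each brush-covered slot in the case's side rail, feel along the hidden bar underneath for its bolt hole, and leave both rods fully down in their holes. Do not knock over or shift the glass jar.

Things in the scene. Friction and masses are not known exactly. Their poses are not given: they have to be found in the camera images.
- case: low wooden display case, fixed, x -145..145, y -98..166 mm in its frame; origin on the counter under the middle of its four cutouts, z up. Heights above the counter: pocket floors 8 mm, flat top of the cork insert 25 mm, wooden rim 28 mm. Along its +y side runs a wooden rail, x -135..135, y 108..156 mm, 70 mm high, with the slot in its top
- cut_loco (a point): floor of the locomotive's cutout, where the origin of loco lies when home, axes alike. Each cutout is 17 mm deep and 2 mm wider than its toy all round; sprung rubber rolls standing 3 mm out of its two long walls grip the toy's sides: a toy set on them stays some 10 mm high until pushed down with roughly 5 to 20 N
- cut_coach (a point): the same for coach
- cut_horse (a point): the same for horse
- cut_house (a point): the same for house
- slotA (a point): centre of the mouth of the slot nearer the case's -x end, axes as the case's. Each slot: 76 mm long (x), 18 wide (y), hidden by soft bristles that do not resist. A flat steel bar lies 36 mm below the mouth, under the whole slot; in it, centred up to 20 mm from the slot's middle, is a bolt hole: 16 mm along x, as wide as the slot, its floor 62 mm below the mouth
- slotB (a point): the same for the slot nearer the +x end, 112 mm away; its hole is offset independently
- loco: wooden toy locomotive, standing; origin at the counter under its middle, x forward, z up. Foot: chassis x -50..50, y -20..20 mm, with a nose x 50..70, y -10..10, both 22 mm high. Grip across the side tanks: x -22..20, y -18..18, 22 to 66 mm above its underside; the cab behind rises to 77 mm, the chimney at x 36 to 76 mm. About 0.22 kg (all toys)
- coach: wooden toy stagecoach; origin and axes as the locomotive. Foot: x -36..36, y -22..22 mm, 20 high, with a drawbar x 36..64, y -8..8. Grip across the cabin: x -24..24, y -19..19, 20 to 70 mm up; roof at 76 mm
- horse: wooden horse on a T-shaped board; origin and axes as the locomotive, head to +x. Foot, 18 mm high: board x -36..42, y -16..16 mm and rear crossbar x -56..-36, y -29..29. Grip across the trunk: x -33..30, y -14..14, 36 to 66 mm up; the head at x 25..65 rises to 100 mm
- house: wooden toy house; origin and axes as the locomotive. Foot, 22 mm high: x -30..30, y -23..23 mm, with a porch x 30..52, y 1..23. Grip across its walls: x -28..28, y -21..21, 22 to 64 mm up; ridge of the roof at 82 mm, along x
- rodA: locking rod, upright in its stand: steel shaft 12 mm thick and 96 mm long, above it a brass grip block 40 (x) x 24 (y) x 34 mm; origin at the shaft's lower end, z up; 0.16 kg
- rodB: the other locking rod, just like rodA; either may go in either slot
- stand: plywood block 132 (x) x 56 (y) x 45 mm, fixed, with two upright holes 14 mm wide and 40 mm deep, 76 mm apart along its x; the rods stand in them with their tips 5 mm above the counter; origin at the middle of its underside
- jar: glass jar, 70 mm wide, 110 mm high; origin at the middle of its underside; leave alone

How it is judged:
On the way, in this order (a step that is already met when the one before it is completed fails the run):
1. every toy present is pressed fully home in its own cutout (x of loco in the frame of cut_loco between -0.004 and 0.004 m and y of loco in the frame of cut_loco between -0.004 and 0.004 m and z of loco in the frame of cut_loco below 0.004 m and angle between each of loco, coach, horse, house's own z axis and vertical below 0.08 rad and x of coach in the frame of cut_coach between -0.004 and 0.004 m and y of coach in the frame of cut_coach between -0.004 and 0.004 m and z of coach in the frame of cut_coach below 0.004 m and x of horse in the frame of cut_horse between -0.004 and 0.004 m and y of horse in the frame of cut_horse between -0.004 and 0.004 m and z of horse in the frame of cut_horse below 0.004 m and x of house in the frame of cut_house between -0.004 and 0.004 m and y of house in the frame of cut_house between -0.004 and 0.004 m and z of house in the frame of cut_house below 0.004 m), for 0.2 s.
2. both rods are down in the hidden bolt holes, one in each slot ((((z of rodA in the frame of slotA between -0.07 and -0.052 m and y of rodA in the frame of slotA between -0.008 and 0.008 m and x of rodA in the frame of slotA between -0.038 and 0.038 m and angle between rodA's own z axis and vertical below 0.25 rad) and (z of rodB in the frame of slotB between -0.07 and -0.052 m and y of rodB in the frame of slotB between -0.008 and 0.008 m and x of rodB in the frame of slotB between -0.038 and 0.038 m and angle between rodB's own z axis and vertical below 0.25 rad)) or ((z of rodA in the frame of slotB between -0.07 and -0.052 m and y of rodA in the frame of slotB between -0.008 and 0.008 m and x of rodA in the frame of slotB between -0.038 and 0.038 m and angle between rodA's own z axis and vertical below 0.25 rad) and (z of rodB in the frame of slotA between -0.07 and -0.052 m and y of rodB in the frame of slotA between -0.008 and 0.008 m and x of rodB in the frame of slotA between -0.038 and 0.038 m and angle between rodB's own z axis and vertical below 0.25 rad)))), for 0.2 s.
At the end, for the whole second after the job is handed in: Each toy present stands in its own cutout within 4 mm sideways, 4 mm of its floor and 0.08 rad of upright; one rod in each slot, its tip at least 52 mm below the mouth, within 0.25 rad of upright; all at rest (all of step 1 and (((z of rodA in the frame of slotA between -0.07 and -0.052 m and y of rodA in the frame of slotA between -0.008 and 0.008 m and x of rodA in the frame of slotA between -0.038 and 0.038 m and angle between rodA's own z axis and vertical below 0.25 rad) and (z of rodB in the frame of slotB between -0.07 and -0.052 m and y of rodB in the frame of slotB between -0.008 and 0.008 m and x of rodB in the frame of slotB between -0.038 and 0.038 m and angle between rodB's own z axis and vertical below 0.25 rad)) or ((z of rodA in the frame of slotB between -0.07 and -0.052 m and y of rodA in the frame of slotB between -0.008 and 0.008 m and x of rodA in the frame of slotB between -0.038 and 0.038 m and angle between rodA's own z axis and vertical below 0.25 rad) and (z of rodB in the frame of slotA between -0.07 and -0.052 m and y of rodB in the frame of slotA between -0.008 and 0.008 m and x of rodB in the frame of slotA between -0.038 and 0.038 m and angle between rodB's own z axis and vertical below 0.25 rad))) and linear speed of each of rodA, rodB, loco, coach, horse, house below 0.02 m/s); the robot touches nothing.
It fails at once if the glass jar is knocked over or shifted more than 3 cm (distance of jar from where it was at the start of the episode above 0.03 m or angle between jar's own z axis and vertical above 0.5 rad).
Of loco, coach, horse, house only 2 to 4 are there at a start; the rules pass over those that are not, and their reading is None.
At some moment in a run one of loco, coach, horse, house may be knocked a few centimetres aside while the robot is not near it.
It also fails if it takes over 210 s, if anything falls off the work surface, if the arm or the gripper's body presses on something with over 40 N, if the wrist force passes 120 N, or if a joint passes its speed limit or range.

## Robot

A 7-joint arm with a two-finger parallel gripper is mounted at the origin on the work surface. World frame = base frame: x ahead of the robot, y to its left, z up, the work surface at z = 0. Lengths are in m, angles in rad, forces in N, time in s.
With the tool pointing down it reaches from about 0.425 to 0.925 m from the base axis. Payload 6.8 kg.
Tool frame: the origin (TCP) lies between the finger pads; the fingertips stand 17 mm ahead of it and the grasp point (between the pads) lies 2 mm behind it; y points along the fingers, x is the direction in which the jaws open and shut, and the axes are right-handed (so a half turn about y gives the same grasp; the last joint's range is limited). The gripper opens to 88 mm and grips with 3 to 60 N. Pads are 20 mm wide; open, the fingers measure 115 mm over their backs; the gripper's body (75 mm by 178 mm) begins 61 mm behind the grasp point.
Start: joints at [-1.366, 0.477, 0.022, 1.555, -0.011, 1.109, -0.083], TCP at [0.208, 0.642, 0.24] pointing down, gripper open.
Joint ranges: [-2.96, 2.96], [-0.34, 2.1], [-1.41, 1.46], [0.24, 2.44], [-1.37, 4.51], [0.17, 1.92], [-2.96, 2.96]. Speed limits (rad/s): [2.39, 2.39, 3.14, 3.14, 3.14, 3.14, 3.14].

## Interface

Orientations are given as a unit quaternion [w, x, y, z].
In Python, from workcell import * gives the robot as it stands. The module is installed in compiled form; this text tells all that it offers.
- The arm moves only by the tool arm_command, never from a script. Its argument "commands" is a list of rows, each an object with "linear": the shift along the world's x, y, z in m, a list of three; "turn": the turn about the world's z in rad; "hand": the closure, from 0 (fully open) to 1 (shut). A call has exactly 10 rows; each row shifts and turns the commanded pose from where the row before left it; what a row does not reach is not made up. A row lasts 1/8 s, in which the tool goes at most 62.5 mm and 10.7 degrees, less where a joint would pass 70% of its speed; a pose out of reach is approached as far as the arm can. A call with a gripper value outside its range is refused whole. The fingers move at their own pace and stop on an object; "force" is the grip in N (left out, the last holds). Time passes only in rows, so rows that do not move let the fingers close, or fill a call up. It gives the time, the measured TCP pose, the force and the opening at its end, in the units of the state.
- get_obs(): the state, without advancing time (a new reading comes with each control period).
- camera(name): name is "scene" or "side" or "wrist"; returns the picture (480x640x3 uint8, red, green, blue); there is no depth.
- camera_info(name): a dict with "intrinsics" (3x3 intrinsics, pixels), "world_from_camera" (4x4, takes a point from camera to world coordinates). Camera axes: x right, y up, looking along -z (the intrinsics and any distortion apply to the point x, -y, -z); pixel columns grow to the right and rows downward; lengths in m; the calibration is good to about 2 mm. The wrist camera is an equidistant fisheye: a pixel r from the principal point sees the ray r / f radians off the axis. A picture is of the moment at which its call begins: read the wrist's pose just before it. camera_info takes no time and is no camera call; for the wrist camera it gives the pose at the moment of the call.
- finish_job(): hands the job in, once; it reports no verdict.
The state is a dict: "time": time; "joint_pos": joint angles; "joint_vel": joint speeds; "joint_efforts": joint torques, N m; "tool_pos": TCP position; "ee_rot": TCP orientation; "wrist_force": force on the tool from outside, world axes, zero at the start; "torque": the same for the moment, N m; "grip_width": finger opening in m.
Only numpy, scipy, OpenCV 4.12 (cv2) and the standard library are available. Lean on these libraries where they do the work, as an engineer would, in place of code of your own. Each camera call takes 0.05 s, during which the arm holds its last target. There are 200 camera calls.

## Working session

There is one attempt and no reset: what is moved stays moved. The work goes in short steps, Python scripts to look and compute and a tool call to move; the robot and the scene stay as the last step left them, time stands still between calls to the robot, and variables do not carry over. Pictures are saved under pics/ and viewed, about 12 in all and at most 16, crops included, and the job is handed in when it is done.

Besides the shell and the picture viewer there is one more tool, called after "Call:" in YAML: its name, and indented under it one key for each argument. arm_command: Moves the arm, as the interface text tells. Its arguments: {"type":"object","properties":{"commands":{"type":"array"},"force":{"type":"number"}},"required":["commands"]}

```bash
mkdir -p pics; python3 - <<'E'
from workcell import *
import cv2,numpy as np
for n in ["scene","side","wrist"]:
    im=camera(n); cv2.imwrite(f"pics/{n}0.png",im[...,::-1]); ci=camera_info(n); print(n,np.round(ci["intrinsics"],1).tolist(),np.round(ci["world_from_camera"],3).tolist())
o=get_obs(); print(o)
E
```

```text
scene [[442.0, 0.0, 323.1], [0.0, 442.0, 235.6], [0.0, 0.0, 1.0]] [[-0.733, -0.465, 0.497, 1.036], [0.681, -0.497, 0.538, 0.599], [-0.003, 0.732, 0.681, 0.816], [0.0, 0.0, 0.0, 1.0]]
side [[529.6, 0.0, 318.3], [0.0, 529.6, 237.1], [0.0, 0.0, 1.0]] [[0.999, 0.033, -0.034, 0.469], [-0.047, 0.735, -0.677, -0.918], [0.003, 0.678, 0.735, 1.093], [0.0, 0.0, 0.0, 1.0]]
wrist [[371.6, 0.0, 321.6], [0.0, 371.6, 246.7], [0.0, 0.0, 1.0]] [[0.306, -0.917, -0.255, 0.138], [0.952, 0.295, 0.082, 0.664], [-0.0, -0.268, 0.964, 0.383], [0.0, 0.0, 0.0, 1.0]]
{'time': 0.15, 'joint_pos': array([-1.3661005 ,  0.47757909,  0.0223189 ,  1.55614638, -0.01148405,
        1.10930756, -0.08306379]), 'joint_vel': array([-0.00178597, -0.00328428,  0.00125318, -0.00288778, -0.00017937,
        0.00040941,  0.00084722]), 'joint_efforts': array([ 2.26144926e-03, -5.83289623e+01,  1.53657865e+00, -2.72875124e+01,
       -5.42041298e-02,  1.44943842e-02,  1.07266881e-04]), 'tool_pos': array([0.20757474, 0.64186131, 0.23895833]), 'ee_rot': array([-0.57146146,  0.57205814,  0.41568603, -0.41639694]), 'wrist_force': array([-0.41108206, -0.05557097, -0.04195067]), 'torque': array([-0.02683233,  0.00658052,  0.02641154]), 'grip_width': 0.08795104896615732}
```

View pics/scene0.png

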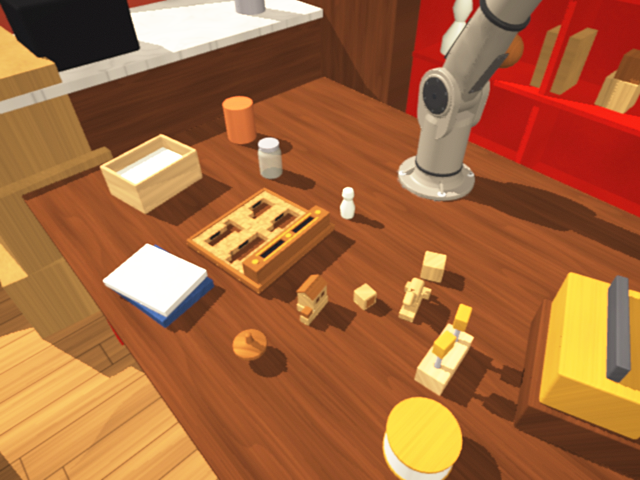

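View pics/side0.png

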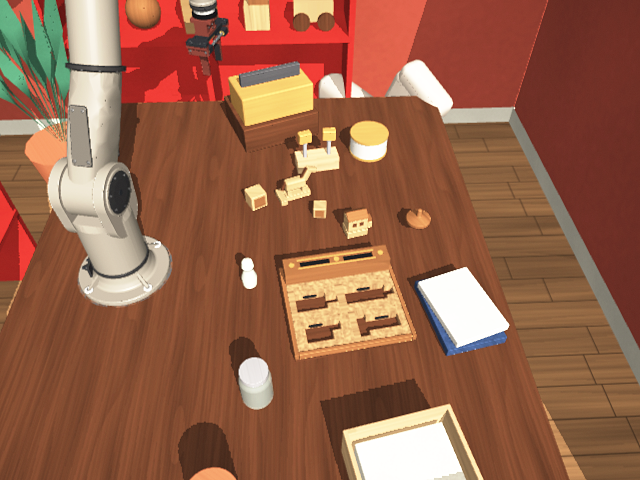

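```bash
python3 - <<'E'
import cv2,numpy as np
a=cv2.imread("pics/side0.png"); c=a[110:370,230:430]; c=cv2.resize(c,None,fx=2.3,fy=2.3,interpolation=cv2.INTER_CUBIC)
b=cv2.imread("pics/scene0.png")[180:300,180:345]; b=cv2.resize(b,None,fx=2,fy=2,interpolation=cv2.INTER_CUBIC)
out=np.zeros((598,800,3),np.uint8); out[:c.shape[0],:c.shape[1]]=c; out[:b.shape[0],465:465+b.shape[1]]=b
d=cv2.imread("pics/scene0.png")[240:400,290:480]; d=cv2.resize(d,None,fx=1.75,fy=1.75,interpolation=cv2.INTER_CUBIC)
out[260:260+d.shape[0],465:465+d.shape[1]]=d
cv2.imwrite("pics/crop1.png",out)
E
cat > h.py <<'E'
from workcell import *
import cv2,numpy as np
from scipy.optimize import least_squares
def px2w(name,uv,z,info=None):
    ci=info or camera_info(name); K=np.array(ci["intrinsics"]); T=np.array(ci["world_from_camera"])
    uv=np.atleast_2d(uv).astype(float); z=np.broadcast_to(z,len(uv))
    p=(uv-K[:2,2])/K[0,0]
    if name=="wrist":
        r=np.linalg.norm(p,axis=1,keepdims=True)+1e-12
        d=np.c_[p/r*np.sin(r),np.cos(r)]
    else: d=np.c_[p,np.ones(len(p))]
    d=d*[1,-1,-1]@T[:3,:3].T; o=T[:3,3]
    return o+d*((z-o[2])/d[:,2])[:,None]
def w2px(name,P,info=None):
    ci=info or camera_info(name); K=np.array(ci["intrinsics"]); T=np.array(ci["world_from_camera"])
    q=(np.atleast_2d(P)-T[:3,3])@T[:3,:3]*[1,-1,-1]
    if name=="wrist":
        s=np.linalg.norm(q[:,:2],axis=1); th=np.arctan2(s,q[:,2]); p=q[:,:2]*(th/(s+1e-12))[:,None]
    else: p=q[:,:2]/q[:,2:]
    return p*K[0,0]+K[:2,2]
def place(L,pose):  # local pts -> world, pose x,y,yaw
    L=np.atleast_2d(L).astype(float); c,s=np.cos(pose[2]),np.sin(pose[2])
    return np.c_[pose[0]+c*L[:,0]-s*L[:,1],pose[1]+s*L[:,0]+c*L[:,1],L[:,2]]
def fit(obs,x0):  # obs: list of (name,uv,local xyz,info)
    f=lambda x:np.concatenate([(w2px(n,place(l,x),i)-uv).ravel() for n,uv,l,i in obs])
    r=least_squares(f,x0,loss="soft_l1",f_scale=2); return r.x,np.abs(r.fun).reshape(-1,2).max(1).round(1)
E
```

```text
(no output)
```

View pics/crop1.png

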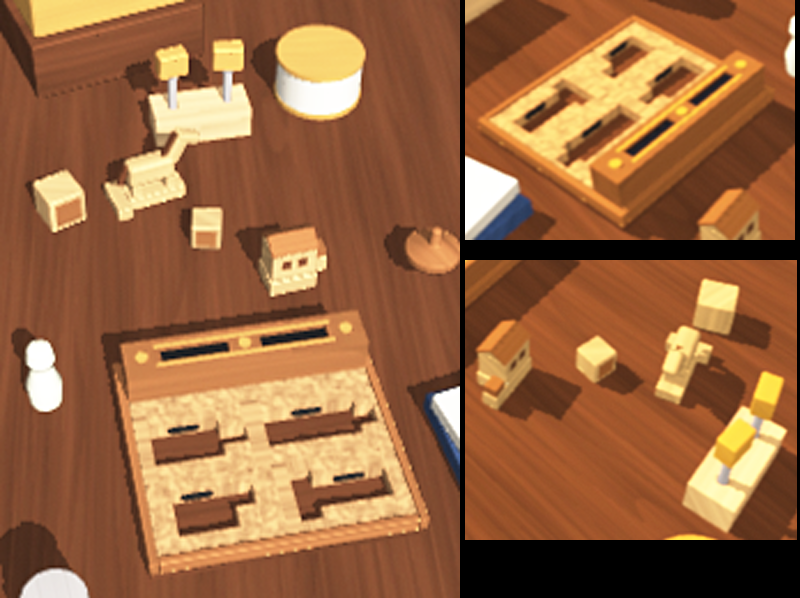

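View pics/wrist0.png

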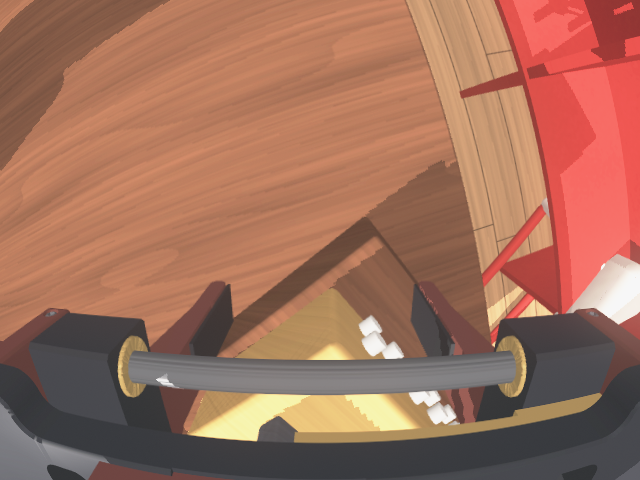

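```bash
cat > est.py <<'E'
from h import *
S=lambda u,v:(230+u/2.3,110+v/2.3)
def obs(n,rows): return (n,np.array([S(*r[:2]) for r in rows]) if n=="side" else np.array([r[:2] for r in rows]),np.array([r[2:] for r in rows])/1000.,None)
sc=lambda u,v,*l:(180+(u-465)/2,180+v/2,*l)
sd=lambda u,v,*l:(290+(u-465)/1.75,240+(v-260)/1.75,*l)
case,e=fit([obs("side",[(152,560,-145,-98,28),(428,516,145,-98,28),(122,343,-135,156,70),(357,311,135,156,70),(127,368,-135,108,70),(368,342,135,108,70),(195,352,-56,132,70),(293,336,56,132,70)]),
 obs("scene",[sc(650,137,56,132,70),sc(707,91,-56,132,70),sc(593,165,135,108,70),sc(765,67,-135,156,70)])],[.5,-.1,.1]); print("case",case.round(4),e)
horse,e=fit([obs("side",[(122,218,-56,-29,0),(185,200,42,-16,0),(107,183,-56,29,18),(195,133,62,0,98)])],[.4,.2,.3]); print("horse",horse.round(4),e)
house,e=fit([obs("side",[(267,295,-30,-23,0),(318,285,30,-23,0),(268,233,-30,0,82),(315,228,30,0,82)])],[.5,.1,.1]); print("house",house.round(4),e)
st,e=fit([obs("side",[(155,140,-66,-28,0),(252,130,66,-28,0),(150,97,-66,28,45),(172,50,-38,0,135),(229,43,38,0,135)])],[.4,.3,.1]); print("stand",st.round(4),e)
r=lambda n,p:print(n,px2w("side",[S(*p)],.0)[0].round(3))
r("jar base",(55,628))
print("horse cut etc, case frame:")
T=np.array([[np.cos(case[2]),-np.sin(case[2])],[np.sin(case[2]),np.cos(case[2])]])
for n,p in dict(houseFL=(178,531),houseBL=(174,503),horse_crossTL=(292,483),horse_Rback=(383,473),coachBL=(152,440),locoBL=(266,423)).items():
    print(n,((px2w("side",[S(*p)],.025)[0][:2]-case[:2])@T).round(3))
E
python3 est.py
```

```text
case [ 0.5769 -0.1803  0.1386] [1.9 0.6 1.1 1.6 2.6 1.3 2.2 1.4 1.  1.2 3.6 1.1]
horse [0.4621 0.2593 0.2649] [1.9 1.  0.7 1.3]
house [0.6255 0.1085 0.1623] [0.8 0.9 0.4 0.8]
stand [0.5308 0.405  0.1583] [1.9 0.8 1.6 0.5 0.4]
jar base [ 0.355 -0.349  0.   ]
horse cut etc, case frame:
houseFL [-0.109 -0.067]
houseBL [-0.108 -0.033]
horse_crossTL [ 0.017 -0.032]
horse_Rback [ 0.114 -0.037]
coachBL [-0.117  0.049]
locoBL [0.008 0.049]
```

```bash
cat >> h.py <<'E'
from scipy.spatial.transform import Rotation as R
def tool():
    o=get_obs(); q=o["ee_rot"]; M=R.from_quat(np.r_[q[1:],q[0]]).as_matrix()
    return o,M,np.arctan2(M[1,0],M[0,0])
E
python3 - <<'E'
from h import *
o,M,y=tool(); print(M.round(3),"jaw yaw",y)
case=[.5769,-.1803,.1386]
for n,p in dict(horse=[.4621,.2593,.2649],house=[.6255,.1085,.1623]).items():
    d=(p[2]+np.pi/2-y+np.pi/2)%np.pi-np.pi/2; print(n,"turn",d,"lin",p[0]-o["tool_pos"][0],p[1]-o["tool_pos"][1])
E
```

```text
[[ 0.308 -0.    -0.952]
 [ 0.952 -0.001  0.308]
 [-0.001 -1.    -0.   ]] jaw yaw 1.258087017288849
horse turn 0.5776093095060473 lin 0.25452526404534237 -0.38256131055621856
house turn 0.4750093095060475 lin 0.41792526404534225 -0.5333613105562185
```

Call:
arm_command:
  commands:
    - {"linear": [0.02, -0.02, 0.03], "turn": 0.06, "hand": 0}
    - {"linear": [0.034, -0.038, 0.02], "turn": 0.06, "hand": 0}
    - {"linear": [0.034, -0.038, 0.01], "turn": 0.06, "hand": 0}
    - {"linear": [0.034, -0.038, 0], "turn": 0.06, "hand": 0}
    - {"linear": [0.034, -0.038, 0], "turn": 0.06, "hand": 0}
    - {"linear": [0.034, -0.038, 0], "turn": 0.06, "hand": 0}
    - {"linear": [0.034, -0.038, 0], "turn": 0.06, "hand": 0}
    - {"linear": [0.034, -0.038, 0], "turn": 0.06, "hand": 0}
    - {"linear": [0.034, -0.038, 0], "turn": 0.06, "hand": 0}
    - {"linear": [0.03, -0.04, 0], "turn": 0.04, "hand": 0}
  force: 50

```text
time: 1.4
tool_pos: [0.5306, 0.2769, 0.2994]
ee_rot: [0.429, -0.428, -0.562, 0.563]
wrist_force: [-0.6, -0.6, 0.3]
grip_width: 0.0876
```

```bash
cat > look.py <<'E'
import sys,pickle
from h import *
n,cam=sys.argv[1],"wrist"
o,M,y=tool(); ci=camera_info(cam); im=camera(cam)
cv2.imwrite(f"pics/{n}.png",im[...,::-1]); pickle.dump({k:np.array(v) if not isinstance(v,str) else v for k,v in ci.items()},open(f"pics/{n}.pkl","wb"))
print(o["time"],o["tool_pos"].round(4),"jaw",round(y,4),"F",o["wrist_force"].round(2),"w",round(o["grip_width"],4))
E
python3 look.py w1
```

```text
1.4 [0.5306 0.2769 0.2994] jaw 1.8395 F [-0.57 -0.56  0.32] w 0.0876
```

View pics/w1.png

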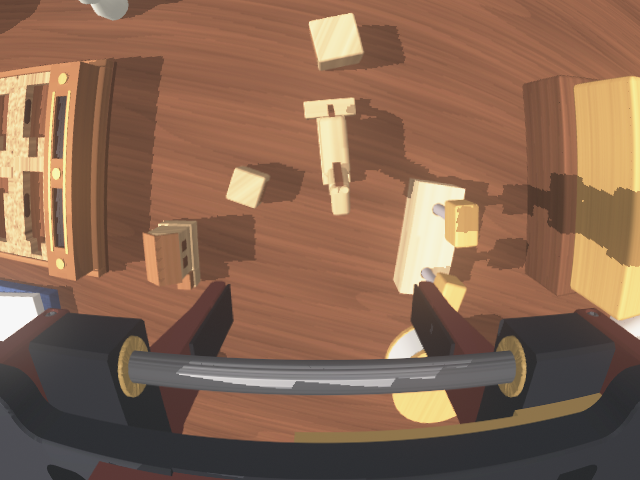

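```bash
python3 - <<'E'
from h import *; import pickle
i=pickle.load(open("pics/w1.pkl","rb"))
rows=np.array([(303,102,-56,-29,18),(354,98,-56,29,18),(306,119,-36,-29,18),(356,113,-36,29,18),(323,183,42,-16,18),(353,180,42,16,18)],float)
p,e=fit([("wrist",rows[:,:2],rows[:,2:]/1000,i)],[.462,.259,.265]); print(p.round(4),e)
o,M,y=tool(); print("to horse",p[:2]-o["tool_pos"][:2],"turn",p[2]+np.pi/2-y)
E
```

```text
[0.457  0.2718 0.3839] [0.7 2.  0.9 0.2 1.6 1.6]
to horse [-0.07815512  0.00279164] turn 0.12308509282424795
```

Call:
arm_command:
  commands:
    - {"linear": [-0.026, 0.001, -0.01], "turn": 0.04, "hand": 0}
    - {"linear": [-0.026, 0.001, -0.02], "turn": 0.03, "hand": 0}
    - {"linear": [-0.026, 0.001, -0.03], "turn": 0.03, "hand": 0}
    - {"linear": [0, 0, -0.04], "turn": 0, "hand": 0}
    - {"linear": [0, 0, -0.04], "turn": 0, "hand": 0}
    - {"linear": [0, 0, -0.04], "turn": 0, "hand": 0}
    - {"linear": [0, 0, -0.03], "turn": 0, "hand": 0}
    - {"linear": [0, 0, -0.025], "turn": 0, "hand": 0}
    - {"linear": [0, 0, -0.016], "turn": 0, "hand": 0}
    - {"linear": [0, 0, 0], "turn": 0, "hand": 0}

```text
time: 2.7
tool_pos: [0.4511, 0.2809, 0.0478]
ee_rot: [0.401, -0.4, -0.582, 0.584]
wrist_force: [0.1, 0.1, -0.5]
grip_width: 0.0878
```

Call:
arm_command:
  commands:
    - {"linear": [0, 0, 0], "turn": 0, "hand": 0.4}
    - {"linear": [0, 0, 0], "turn": 0, "hand": 0.8}
    - {"linear": [0, 0, 0], "turn": 0, "hand": 1}
    - {"linear": [0, 0, 0], "turn": 0, "hand": 1}
    - {"linear": [0, 0, 0], "turn": 0, "hand": 1}
    - {"linear": [0, 0, 0], "turn": 0, "hand": 1}
    - {"linear": [0, 0, 0], "turn": 0, "hand": 1}
    - {"linear": [0, 0, 0], "turn": 0, "hand": 1}
    - {"linear": [0, 0, 0.01], "turn": 0, "hand": 1}
    - {"linear": [0, 0, 0.02], "turn": 0, "hand": 1}

```text
time: 3.95
tool_pos: [0.4507, 0.2812, 0.0786]
ee_rot: [0.401, -0.4, -0.582, 0.584]
wrist_force: [0.6, -0.2, -1.3]
grip_width: 0.0276
```

Call:
arm_command:
  commands:
    - {"linear": [0, 0, 0.03], "turn": 0, "hand": 1}
    - {"linear": [0, 0, 0.04], "turn": 0, "hand": 1}
    - {"linear": [0.01, -0.01, 0.04], "turn": 0, "hand": 1}
    - {"linear": [0.02, -0.03, 0.03], "turn": -0.02, "hand": 1}
    - {"linear": [0.02, -0.04, 0], "turn": -0.02, "hand": 1}
    - {"linear": [0.02, -0.04, 0], "turn": -0.02, "hand": 1}
    - {"linear": [0.02, -0.04, 0], "turn": -0.02, "hand": 1}
    - {"linear": [0.02, -0.04, 0], "turn": -0.02, "hand": 1}
    - {"linear": [0.02, -0.04, 0], "turn": -0.02, "hand": 1}
    - {"linear": [0.02, -0.04, 0], "turn": -0.02, "hand": 1}

```text
time: 5.2
tool_pos: [0.6019, 0.0007, 0.219]
ee_rot: [-0.44, 0.44, 0.554, -0.553]
wrist_force: [-0.1, -0.4, -2.2]
grip_width: 0.0276
```

Call:
arm_command:
  commands:
    - {"linear": [0.02, -0.04, 0], "turn": -0.02, "hand": 1}
    - {"linear": [0.02, -0.04, 0], "turn": -0.02, "hand": 1}
    - {"linear": [0.02, -0.04, 0], "turn": -0.02, "hand": 1}
    - {"linear": [0.02, -0.04, 0], "turn": -0.02, "hand": 1}
    - {"linear": [0.02, -0.03, 0], "turn": -0.02, "hand": 1}
    - {"linear": [0.02, -0.02, 0], "turn": -0.01, "hand": 1}
    - {"linear": [0.014, -0.005, 0], "turn": 0, "hand": 1}
    - {"linear": [0, 0, 0], "turn": 0, "hand": 1}
    - {"linear": [0, 0, 0], "turn": 0, "hand": 1}
    - {"linear": [0, 0, 0], "turn": 0, "hand": 1}

```text
time: 6.45
tool_pos: [0.7353, -0.2129, 0.2189]
ee_rot: [-0.47, 0.469, 0.529, -0.528]
wrist_force: [-0.7, -0.1, -2.5]
grip_width: 0.0278
```

```bash
python3 look.py w2
```

```text
6.45 [ 0.7353 -0.2129  0.2189] jaw 1.6886 F [-0.74 -0.08 -2.53] w 0.0278
```

View pics/w2.png

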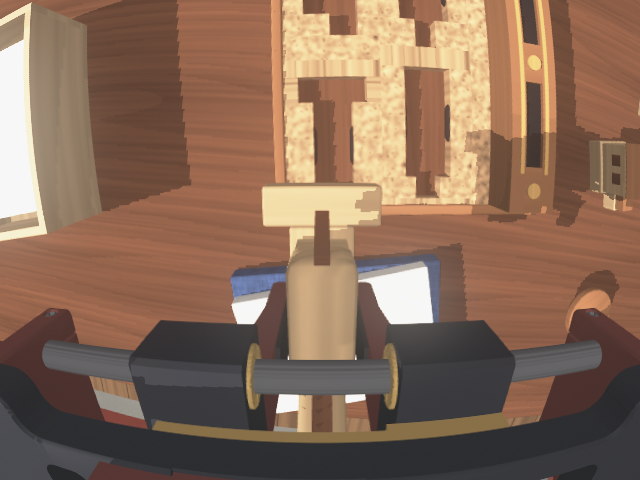

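```bash
python3 - <<'E'
import cv2
c=cv2.imread("pics/w2.png")[0:220,260:490]; cv2.imwrite("pics/crop2.png",cv2.resize(c,None,fx=2.7,fy=2.7,interpolation=cv2.INTER_CUBIC))
E
```

```text
(no output)
```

View pics/crop2.png

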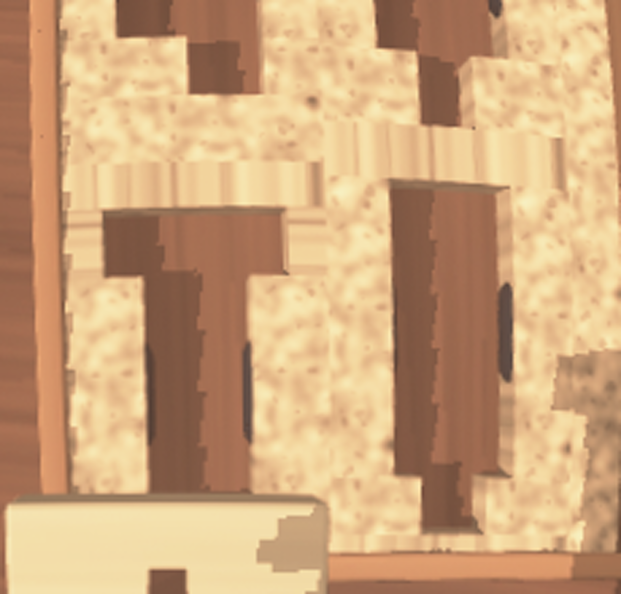

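```bash
python3 - <<'E'
from h import *; import pickle
i=pickle.load(open("pics/w2.pkl","rb"))
def F(rows,x0):
    r=np.array(rows,float); return fit([("wrist",r[:,:2],r[:,2:]/1000,i)],x0)
C=lambda u,v,*l:(260+u/2.7,v/2.7,*l)
print("cut",*[a.round(4) for a in F([C(102,204,-58,-31,25),C(286,202,-58,31,25),C(103,275,-34,-31,25),C(288,272,-34,31,25),C(144,275,-34,-18,25),C(250,272,-34,18,25)],[.65,-.22,.14])])
print("house cut",*[a.round(4) for a in F([C(262,94,54,25,25),C(188,95,54,-1,25),C(188,40,32,-1,25),C(116,38,32,-25,25)],[.5,-.25,.14])])
h,e=F([(263,186,-56,-29,189),(380,184,-56,29,189),(265,227,-36,-29,189),(382,223,-36,29,189)],[.735,-.21,.14]); print("horse",h.round(4),e)
o,M,y=tool(); T=o["tool_pos"][:2]; th=y-np.pi/2; d=h[:2]-T
print("horse in tool frame",np.cos(th)*d[0]+np.sin(th)*d[1],-np.sin(th)*d[0]+np.cos(th)*d[1],h[2]-th, th)
r=np.array([(320,130)]);
for a in [(145,400),(149,490),(250,400),(252,490)]: print(px2w("wrist",[C(*a)],.025,i)[0].round(4))
for a in [(525,82),(543,82),(525,168),(543,168)]: print("slotB",px2w("wrist",[a],.070,i)[0].round(4))
E
```

```text
cut [ 0.654  -0.2114  0.1447] [0.6 0.5 0.1 0.5 0.8 0.2]
house cut [ 0.505  -0.2327  0.1319] [1.1 0.2 1.1 0.3]
horse [ 0.7356 -0.211   0.1457] [2.1 3.4 1.7 1.2]
horse in tool frame 0.0005524445521907632 0.002030089731402456 0.0280042841069974 0.11767841324647921
[ 0.6653 -0.2281  0.025 ]
[ 0.6954 -0.2232  0.025 ]
[ 0.661  -0.1933  0.025 ]
[ 0.6912 -0.1887  0.025 ]
slotB [ 0.5765 -0.0552  0.07  ]
slotB [ 0.5711 -0.0361  0.07  ]
slotB [ 0.6518 -0.0442  0.07  ]
slotB [ 0.648  -0.0247  0.07  ]
```

Call:
arm_command:
  commands:
    - {"linear": [-0.02, 0, 0], "turn": 0.012, "hand": 1}
    - {"linear": [-0.025, 0, -0.01], "turn": 0.012, "hand": 1}
    - {"linear": [-0.025, 0, -0.02], "turn": 0, "hand": 1}
    - {"linear": [-0.011, 0.0006, -0.03], "turn": 0, "hand": 1}
    - {"linear": [0, 0, -0.03], "turn": 0, "hand": 1}
    - {"linear": [0, 0, -0.025], "turn": 0, "hand": 1}
    - {"linear": [0, 0, -0.016], "turn": 0, "hand": 1}
    - {"linear": [0, 0, 0], "turn": 0, "hand": 1}
    - {"linear": [0, 0, 0], "turn": 0, "hand": 1}
    - {"linear": [0, 0, 0], "turn": 0, "hand": 1}

```text
time: 7.75
tool_pos: [0.6555, -0.2134, 0.0889]
ee_rot: [-0.463, 0.464, 0.534, -0.534]
wrist_force: [0.0, 0.4, -2.0]
grip_width: 0.0275
```

```bash
python3 look.py w3; python3 -c "
import cv2
c=cv2.imread('pics/w3.png')[60:330,160:520]; cv2.imwrite('pics/crop3.png',cv2.resize(c,None,fx=2.2,fy=2.2,interpolation=cv2.INTER_CUBIC))"
```

```text
7.75 [ 0.6555 -0.2134  0.0889] jaw 1.7119 F [ 0.01  0.39 -2.04] w 0.0275
```

View pics/crop3.png

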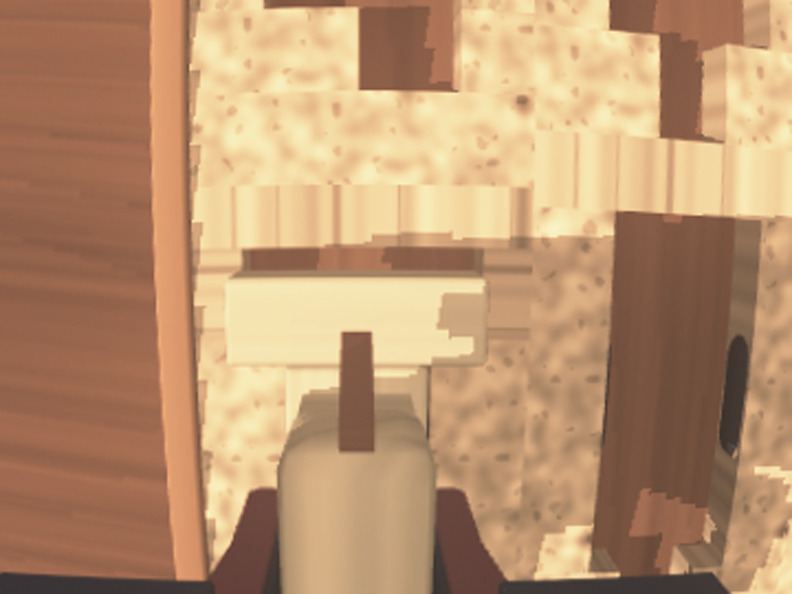

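```bash
python3 - <<'E'
from h import *; import pickle
i=pickle.load(open("pics/w3.pkl","rb"))
C=lambda u,v:(160+u/2.2,60+v/2.2)
a=px2w("wrist",[C(241,247),C(483,247)],.025,i); b=px2w("wrist",[C(228,279),C(486,277)],.0591,i); n=px2w("wrist",[C(228,364),C(487,362)],.0591,i)
for q in (a,b,n): 
    d=q[1]-q[0]; print(q[:,:2].round(4).tolist(),"len",np.hypot(*d[:2]).round(4),"yaw",(-np.arctan2(d[0],d[1])).round(4))
o,M,y=tool();th=.142; ex=np.array([np.cos(th),np.sin(th)]); ey=np.array([-ex[1],ex[0]])
ca=a.mean(0)[:2]+.058*ex; cb=(b.mean(0)[:2]+.056*ex+n.mean(0)[:2]+.036*ex)/2
print("cut",ca,"horse",cb,"diff along/lat",(ca-cb)@ex,(ca-cb)@ey,"tool",o["tool_pos"][:2], "horse-tool",(cb-o["tool_pos"][:2])@ex,(cb-o["tool_pos"][:2])@ey)
E
```

```text
[[0.6016, -0.2506], [0.5928, -0.1894]] len 0.0618 yaw 0.1435
[[0.6057, -0.2482], [0.5974, -0.1933]] len 0.0555 yaw 0.1505
[[0.6244, -0.2461], [0.6159, -0.1899]] len 0.0569 yaw 0.1504
cut [ 0.65461523 -0.2117806 ] horse [ 0.6563937  -0.21285489] diff along/lat -0.0016085325390317576 0.0013151781968997096 tool [ 0.65534719 -0.21339487] horse-tool 0.001112395292677784 0.00038643309601686925
```

Call:
arm_command:
  commands:
    - {"linear": [-0.0018, 0.001, 0], "turn": -0.005, "hand": 1}
    - {"linear": [0, 0, -0.008], "turn": 0, "hand": 1}
    - {"linear": [0, 0, -0.008], "turn": 0, "hand": 1}
    - {"linear": [0, 0, -0.004], "turn": 0, "hand": 1}
    - {"linear": [0, 0, -0.003], "turn": 0, "hand": 1}
    - {"linear": [0, 0, -0.003], "turn": 0, "hand": 1}
    - {"linear": [0, 0, -0.003], "turn": 0, "hand": 1}
    - {"linear": [0, 0, -0.003], "turn": 0, "hand": 1}
    - {"linear": [0, 0, 0], "turn": 0, "hand": 1}
    - {"linear": [0, 0, 0], "turn": 0, "hand": 1}

```text
time: 9.05
tool_pos: [0.6536, -0.2121, 0.0567]
ee_rot: [-0.464, 0.465, 0.533, -0.533]
wrist_force: [-1.1, 0.8, 10.6]
grip_width: 0.0277
```

Call:
arm_command:
  commands:
    - {"linear": [0, 0, -0.0015], "turn": 0, "hand": 1}
    - {"linear": [0, 0, -0.0015], "turn": 0, "hand": 1}
    - {"linear": [0, 0, 0], "turn": 0, "hand": 1}
    - {"linear": [0, 0, 0], "turn": 0, "hand": 1}
    - {"linear": [0, 0, 0], "turn": 0, "hand": 1}
    - {"linear": [0, 0, 0], "turn": 0, "hand": 1}
    - {"linear": [0, 0, 0], "turn": 0, "hand": 1}
    - {"linear": [0, 0, 0], "turn": 0, "hand": 1}
    - {"linear": [0, 0, 0], "turn": 0, "hand": 1}
    - {"linear": [0, 0, 0], "turn": 0, "hand": 1}

```text
time: 10.3
tool_pos: [0.6536, -0.2122, 0.0567]
ee_rot: [-0.465, 0.465, 0.533, -0.532]
wrist_force: [-9.6, 4.4, 29.9]
grip_width: 0.0276
```

Call:
arm_command:
  commands:
    - {"linear": [0, 0, 0.003], "turn": 0, "hand": 0.4}
    - {"linear": [0, 0, 0], "turn": 0, "hand": 0}
    - {"linear": [0, 0, 0], "turn": 0, "hand": 0}
    - {"linear": [0, 0, 0], "turn": 0, "hand": 0}
    - {"linear": [0, 0, 0.03], "turn": 0, "hand": 0}
    - {"linear": [0, 0, 0.04], "turn": 0, "hand": 0}
    - {"linear": [0, 0, 0.05], "turn": 0, "hand": 0}
    - {"linear": [0, 0, 0.05], "turn": 0, "hand": 0}
    - {"linear": [0.002, 0.02, 0.03], "turn": 0, "hand": 0}
    - {"linear": [0.004, 0.04, 0.02], "turn": 0, "hand": 0}

```text
time: 11.55
tool_pos: [0.6589, -0.1542, 0.2775]
ee_rot: [-0.465, 0.467, 0.532, -0.532]
wrist_force: [0.6, -0.4, 0.2]
grip_width: 0.0876
```

Call:
arm_command:
  commands:
    - {"linear": [0.005, 0.04, 0], "turn": 0, "hand": 0}
    - {"linear": [0.005, 0.04, 0], "turn": 0, "hand": 0}
    - {"linear": [0.005, 0.04, 0], "turn": 0, "hand": 0}
    - {"linear": [0.005, 0.04, 0], "turn": 0, "hand": 0}
    - {"linear": [0.005, 0.04, 0], "turn": 0.01, "hand": 0}
    - {"linear": [0.005, 0.04, 0], "turn": 0.01, "hand": 0}
    - {"linear": [0.005, 0.03, 0], "turn": 0, "hand": 0}
    - {"linear": [0, 0.002, 0], "turn": 0, "hand": 0}
    - {"linear": [0, 0, 0], "turn": 0, "hand": 0}
    - {"linear": [0, 0, 0], "turn": 0, "hand": 0}

```text
time: 12.8
tool_pos: [0.694, 0.1175, 0.2758]
ee_rot: [0.46, -0.46, -0.537, 0.537]
wrist_force: [0.6, 0.2, -0.1]
grip_width: 0.0877
```

```bash
python3 look.py w4
```

```text
12.8 [0.694  0.1175 0.2758] jaw 1.7242 F [ 0.55  0.16 -0.1 ] w 0.0877
```

View pics/w4.png

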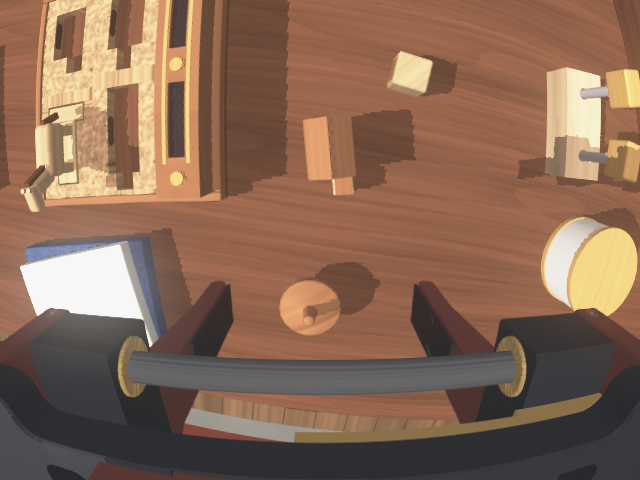

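```bash
python3 - <<'E'
from h import *; import pickle
i=pickle.load(open("pics/w4.pkl","rb"))
r=px2w("wrist",[(328,118),(333,180)],.082,i); d=(r[1]-r[0]); print(r.round(4).tolist(),np.hypot(*d[:2]).round(4),"yaw",np.arctan2(d[1],d[0]).round(4))
m=r.mean(0)[:2]; o,M,y=tool(); print("mid",m.round(4),"delta",(m-o["tool_pos"][:2]).round(4),"turn",np.arctan2(d[1],d[0])+np.pi/2-y)
p=px2w("wrist",[(333,194),(353,194)],.022,i); print("porch end",p.round(4).tolist(), (p-np.r_[m,0])[:,:2].round(4))
l=px2w("wrist",[(303,121),(309,182),(353,118),(356,178)],.06,i); print(l.round(4).tolist())
E
```

```text
[[0.5956, 0.108, 0.082], [0.6507, 0.1213, 0.082]] 0.0567 yaw 0.2367
mid [0.6232 0.1147] delta [-0.0708 -0.003 ] turn 0.08302144446134041
porch end [[0.6709, 0.1265, 0.022], [0.6675, 0.1478, 0.022]] [[0.0477 0.0118]
 [0.0443 0.0331]]
[[0.6004, 0.0851, 0.06], [0.6581, 0.0997, 0.06], [0.5899, 0.1317, 0.06], [0.6471, 0.1441, 0.06]]
```

Call:
arm_command:
  commands:
    - {"linear": [-0.025, -0.001, -0.01], "turn": 0.03, "hand": 0}
    - {"linear": [-0.025, -0.001, -0.02], "turn": 0.03, "hand": 0}
    - {"linear": [-0.02, -0.001, -0.03], "turn": 0.023, "hand": 0}
    - {"linear": [0, 0, -0.04], "turn": 0, "hand": 0}
    - {"linear": [0, 0, -0.04], "turn": 0, "hand": 0}
    - {"linear": [0, 0, -0.04], "turn": 0, "hand": 0}
    - {"linear": [0, 0, -0.03], "turn": 0, "hand": 0}
    - {"linear": [0, 0, -0.018], "turn": 0, "hand": 0}
    - {"linear": [0, 0, 0], "turn": 0, "hand": 0}
    - {"linear": [0, 0, 0], "turn": 0, "hand": 0}

```text
time: 14.1
tool_pos: [0.6249, 0.1167, 0.0489]
ee_rot: [-0.436, 0.437, 0.557, -0.555]
wrist_force: [-0.1, -0.6, 0.3]
grip_width: 0.0878
```

Call:
arm_command:
  commands:
    - {"linear": [0, 0, 0], "turn": 0, "hand": 0.4}
    - {"linear": [0, 0, 0], "turn": 0, "hand": 0.8}
    - {"linear": [0, 0, 0], "turn": 0, "hand": 1}
    - {"linear": [0, 0, 0], "turn": 0, "hand": 1}
    - {"linear": [0, 0, 0], "turn": 0, "hand": 1}
    - {"linear": [0, 0, 0], "turn": 0, "hand": 1}
    - {"linear": [0, 0, 0], "turn": 0, "hand": 1}
    - {"linear": [0, 0, 0], "turn": 0, "hand": 1}
    - {"linear": [0, 0, 0.01], "turn": 0, "hand": 1}
    - {"linear": [0, 0, 0.02], "turn": 0, "hand": 1}

```text
time: 15.35
tool_pos: [0.623, 0.1171, 0.0778]
ee_rot: [0.437, -0.436, -0.556, 0.557]
wrist_force: [-0.8, -0.7, -2.4]
grip_width: 0.0431
```

Call:
arm_command:
  commands:
    - {"linear": [0, 0, 0.04], "turn": 0, "hand": 1}
    - {"linear": [0, 0, 0.04], "turn": 0, "hand": 1}
    - {"linear": [-0.005, -0.02, 0.03], "turn": -0.01, "hand": 1}
    - {"linear": [-0.014, -0.04, 0.01], "turn": -0.01, "hand": 1}
    - {"linear": [-0.014, -0.04, 0], "turn": -0.02, "hand": 1}
    - {"linear": [-0.014, -0.04, 0], "turn": -0.02, "hand": 1}
    - {"linear": [-0.014, -0.04, 0], "turn": -0.02, "hand": 1}
    - {"linear": [-0.014, -0.04, 0], "turn": -0.014, "hand": 1}
    - {"linear": [-0.014, -0.04, 0], "turn": 0, "hand": 1}
    - {"linear": [-0.014, -0.04, 0], "turn": 0, "hand": 1}

```text
time: 16.6
tool_pos: [0.5206, -0.1842, 0.1992]
ee_rot: [-0.462, 0.463, 0.535, -0.534]
wrist_force: [0.5, -0.3, -2.8]
grip_width: 0.0431
```

Call:
arm_command:
  commands:
    - {"linear": [-0.01, -0.03, 0], "turn": 0, "hand": 1}
    - {"linear": [-0.004, -0.018, 0], "turn": 0, "hand": 1}
    - {"linear": [0, 0, -0.02], "turn": 0, "hand": 1}
    - {"linear": [0, 0, -0.03], "turn": 0, "hand": 1}
    - {"linear": [0, 0, -0.03], "turn": 0, "hand": 1}
    - {"linear": [0, 0, -0.02], "turn": 0, "hand": 1}
    - {"linear": [0, 0, 0], "turn": 0, "hand": 1}
    - {"linear": [0, 0, 0], "turn": 0, "hand": 1}
    - {"linear": [0, 0, 0], "turn": 0, "hand": 1}
    - {"linear": [0, 0, 0], "turn": 0, "hand": 1}

```text
time: 17.85
tool_pos: [0.5074, -0.2312, 0.0985]
ee_rot: [-0.462, 0.463, 0.535, -0.535]
wrist_force: [0.3, 0.6, -2.4]
grip_width: 0.0433
```

```bash
python3 look.py w5; python3 -c "
import cv2
c=cv2.imread('pics/w5.png')[60:330,160:520]; cv2.imwrite('pics/crop5.png',cv2.resize(c,None,fx=2.2,fy=2.2,interpolation=cv2.INTER_CUBIC))"
```

```text
17.85 [ 0.5074 -0.2312  0.0985] jaw 1.716 F [ 0.29  0.63 -2.41] w 0.0433
```

View pics/crop5.png

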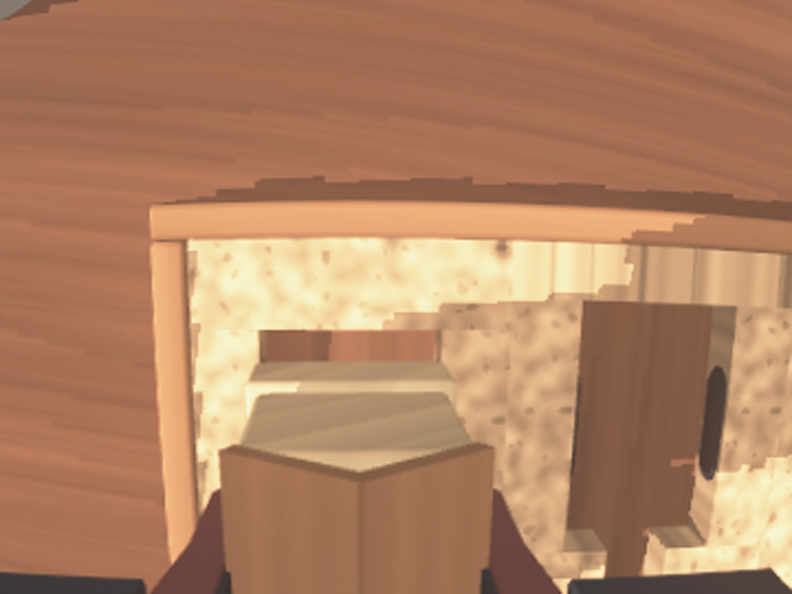

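```bash
python3 - <<'E'
from h import *; import pickle
i=pickle.load(open("pics/w5.pkl","rb"))
C=lambda u,v:(160+u/2.2,60+v/2.2)
a=px2w("wrist",[C(259,331),C(439,331)],.025,i); b=px2w("wrist",[C(246,382),C(454,380)],.0718,i); n=px2w("wrist",[C(256,363),C(446,361)],.0498,i)
for q in (a,b,n): 
    d=q[1]-q[0]; print(q[:,:2].round(4).tolist(),"len",np.hypot(*d[:2]).round(4),"yaw",(-np.arctan2(d[0],d[1])).round(4))
o,M,y=tool();th=.142; ex=np.array([np.cos(th),np.sin(th)]); ey=np.array([-ex[1],ex[0]])
ca=a.mean(0)[:2]+.032*ex
for q in (b,n):
    cb=q.mean(0)[:2]+.030*ex
    print("cut",ca,"house",cb,"diff",(ca-cb)@ex,(ca-cb)@ey,"house-tool",(cb-o["tool_pos"][:2])@ex,(cb-o["tool_pos"][:2])@ey,"world",(ca-cb))
E
```

```text
[[0.4766, -0.2621], [0.4695, -0.2138]] len 0.0488 yaw 0.1459
[[0.4791, -0.2593], [0.4721, -0.2149]] len 0.045 yaw 0.1561
[[0.4797, -0.2596], [0.4725, -0.2141]] len 0.0461 yaw 0.157
cut [ 0.50470049 -0.23345485] house [ 0.5052979  -0.23282323] diff -0.0006807863057522499 -0.0005407185220196537 house-tool -0.0021704519385406565 -0.001336791283935912 world [-0.00059741 -0.00063162]
cut [ 0.50470049 -0.23345485] house [ 0.50583593 -0.23262257] diff -0.0012417965605706562 -0.0006632139172394599 house-tool -0.0016094416837222501 -0.001214295888716106 world [-0.00113544 -0.00083228]
```

Call:
arm_command:
  commands:
    - {"linear": [-0.001, -0.0007, 0], "turn": -0.01, "hand": 1}
    - {"linear": [0, 0, -0.01], "turn": 0, "hand": 1}
    - {"linear": [0, 0, -0.008], "turn": 0, "hand": 1}
    - {"linear": [0, 0, -0.008], "turn": 0, "hand": 1}
    - {"linear": [0, 0, -0.004], "turn": 0, "hand": 1}
    - {"linear": [0, 0, -0.003], "turn": 0, "hand": 1}
    - {"linear": [0, 0, -0.003], "turn": 0, "hand": 1}
    - {"linear": [0, 0, -0.003], "turn": 0, "hand": 1}
    - {"linear": [0, 0, -0.003], "turn": 0, "hand": 1}
    - {"linear": [0, 0, 0], "turn": 0, "hand": 1}

```text
time: 19.15
tool_pos: [0.5064, -0.2318, 0.0555]
ee_rot: [-0.465, 0.465, 0.533, -0.533]
wrist_force: [1.7, -0.1, -0.7]
grip_width: 0.0433
```

Call:
arm_command:
  commands:
    - {"linear": [0, 0, -0.001], "turn": 0, "hand": 1}
    - {"linear": [0, 0, -0.001], "turn": 0, "hand": 1}
    - {"linear": [0, 0, 0], "turn": 0, "hand": 1}
    - {"linear": [0, 0, 0], "turn": 0, "hand": 1}
    - {"linear": [0, 0, 0], "turn": 0, "hand": 1}
    - {"linear": [0, 0, 0], "turn": 0, "hand": 1}
    - {"linear": [0, 0, 0], "turn": 0, "hand": 1}
    - {"linear": [0, 0, 0], "turn": 0, "hand": 1}
    - {"linear": [0, 0, 0], "turn": 0, "hand": 1}
    - {"linear": [0, 0, 0], "turn": 0, "hand": 1}

```text
time: 20.4
tool_pos: [0.5066, -0.2321, 0.0552]
ee_rot: [-0.465, 0.466, 0.533, -0.532]
wrist_force: [-2.6, 2.1, 16.9]
grip_width: 0.0431
```

Call:
arm_command:
  commands:
    - {"linear": [0, 0, 0.002], "turn": 0, "hand": 0.4}
    - {"linear": [0, 0, 0], "turn": 0, "hand": 0}
    - {"linear": [0, 0, 0], "turn": 0, "hand": 0}
    - {"linear": [0, 0, 0], "turn": 0, "hand": 0}
    - {"linear": [0, 0, 0.03], "turn": 0, "hand": 0}
    - {"linear": [0, 0, 0.05], "turn": 0, "hand": 0}
    - {"linear": [0, 0, 0.05], "turn": 0, "hand": 0}
    - {"linear": [0, 0, 0.05], "turn": 0, "hand": 0}
    - {"linear": [0.002, 0.03, 0.05], "turn": 0, "hand": 0}
    - {"linear": [0.006, 0.045, 0.035], "turn": 0, "hand": 0}

```text
time: 21.65
tool_pos: [0.5139, -0.1576, 0.323]
ee_rot: [-0.465, 0.467, 0.532, -0.531]
wrist_force: [0.6, 0.4, 0.2]
grip_width: 0.0879
```

Call:
arm_command:
  commands:
    - {"linear": [0.007, 0.048, 0], "turn": 0, "hand": 0}
    - {"linear": [0.007, 0.048, 0], "turn": 0, "hand": 0}
    - {"linear": [0.007, 0.048, 0], "turn": 0, "hand": 0}
    - {"linear": [0.007, 0.048, 0], "turn": 0, "hand": 0}
    - {"linear": [0.007, 0.048, 0], "turn": 0, "hand": 0}
    - {"linear": [0.007, 0.048, 0], "turn": 0, "hand": 0}
    - {"linear": [0.007, 0.048, 0], "turn": 0, "hand": 0}
    - {"linear": [0.007, 0.048, 0], "turn": 0, "hand": 0}
    - {"linear": [0.007, 0.048, 0], "turn": 0, "hand": 0}
    - {"linear": [0.007, 0.048, 0], "turn": 0, "hand": 0}

```text
time: 22.9
tool_pos: [0.5839, 0.3245, 0.3203]
ee_rot: [0.465, -0.465, -0.532, 0.533]
wrist_force: [0.6, -0.4, 0.5]
grip_width: 0.088
```

Call:
arm_command:
  commands:
    - {"linear": [0.007, 0.045, 0], "turn": 0, "hand": 0}
    - {"linear": [0.007, 0.04, 0], "turn": 0, "hand": 0}
    - {"linear": [0, 0.01, 0], "turn": 0, "hand": 0}
    - {"linear": [0, 0, 0], "turn": 0, "hand": 0}
    - {"linear": [0, 0, 0], "turn": 0, "hand": 0}
    - {"linear": [0, 0, 0], "turn": 0, "hand": 0}
    - {"linear": [0, 0, 0], "turn": 0, "hand": 0}
    - {"linear": [0, 0, 0], "turn": 0, "hand": 0}
    - {"linear": [0, 0, 0], "turn": 0, "hand": 0}
    - {"linear": [0, 0, 0], "turn": 0, "hand": 0}

```text
time: 24.15
tool_pos: [0.5979, 0.4182, 0.3206]
ee_rot: [0.465, -0.465, -0.533, 0.533]
wrist_force: [0.0, -0.5, 0.3]
grip_width: 0.0879
```

```bash
python3 look.py w6; python3 - <<'E'
from h import *
a=camera("side")[...,::-1]; cv2.imwrite("pics/side6.png",a); s=camera("scene")[...,::-1]; cv2.imwrite("pics/scene6.png",s)
w=cv2.imread("pics/w6.png")
out=np.zeros((600,800,3),np.uint8)
c=cv2.resize(w[60:350,280:520],None,fx=1.9,fy=1.9,interpolation=cv2.INTER_CUBIC)[:600,:456]; out[:c.shape[0],:c.shape[1]]=c
b=cv2.resize(a[235:365,270:425],None,fx=2.2,fy=2.2,interpolation=cv2.INTER_CUBIC)[:290,:340]; out[:b.shape[0],460:460+b.shape[1]]=b
d=cv2.resize(s[180:300,180:345],None,fx=2.05,fy=2.05,interpolation=cv2.INTER_CUBIC)[:,:340]; out[300:300+d.shape[0],460:460+d.shape[1]]=d
cv2.imwrite("pics/comb6.png",out)
E
```

```text
24.15 [0.5979 0.4182 0.3206] jaw 1.706 F [ 0.04 -0.53  0.31] w 0.0879
```

View pics/comb6.png

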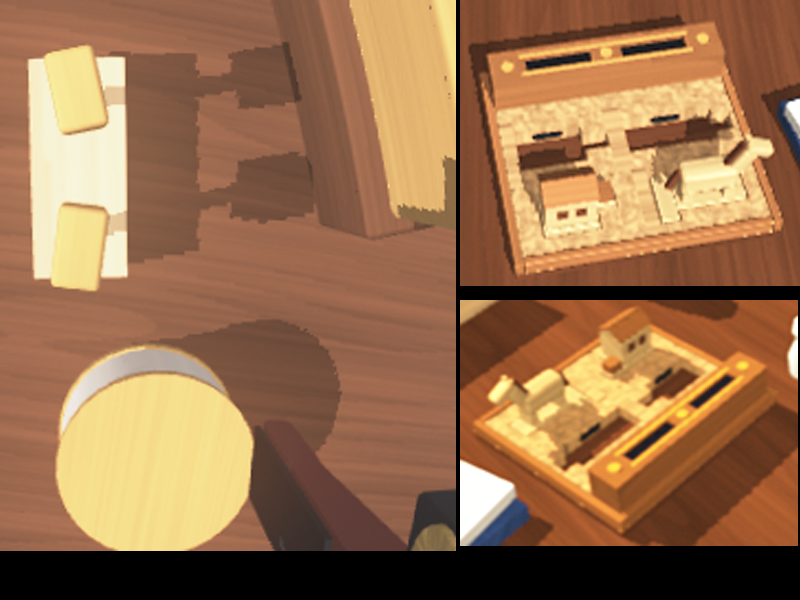

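```bash
python3 - <<'E'
from h import *; import pickle
i=pickle.load(open("pics/w6.pkl","rb")); o,M,y=tool()
C=lambda p:(280+p[0]/1.9,60+p[1]/1.9)
for n,q in dict(r1=[(44,55),(91,45),(107,121),(64,134)],r2=[(60,204),(108,206),(99,291),(52,286)]).items():
    w=px2w("wrist",[C(p) for p in q],.135,i)[:,:2]; s=[np.hypot(*(w[(k+1)%4]-w[k])).round(4) for k in range(4)]
    d=(w[2]+w[3]-w[0]-w[1]); yaw=np.arctan2(d[1],d[0]); c=w.mean(0)
    print(n,c.round(4),"sides",s,"long yaw",yaw.round(3),"delta",(c-o["tool_pos"][:2]).round(4),"turn",(yaw+np.pi/2-y).round(3))
w=px2w("wrist",[C(p) for p in [(28,58),(125,57),(127,278),(34,279)]],.045,i)[:,:2]; print("stand",w.mean(0).round(4),[np.hypot(*(w[(k+1)%4]-w[k])).round(4) for k in range(4)],np.arctan2(*(w[2]+w[3]-w[0]-w[1])[::-1]))
E
```

```text
r1 [0.4907 0.4026] sides [np.float64(0.0221), np.float64(0.0367), np.float64(0.0207), np.float64(0.0385)] long yaw 0.358 delta [-0.1072 -0.0156] turn 0.223
r2 [0.5642 0.4142] sides [np.float64(0.0223), np.float64(0.0406), np.float64(0.0224), np.float64(0.0391)] long yaw 0.036 delta [-0.0336 -0.004 ] turn -0.099
stand [0.5281 0.4087] [np.float64(0.0567), np.float64(0.1328), np.float64(0.056), np.float64(0.1328)] 0.15443596565496448
```

Call:
arm_command:
  commands:
    - {"linear": [-0.0165, -0.002, -0.01], "turn": -0.05, "hand": 0}
    - {"linear": [-0.016, -0.002, -0.02], "turn": -0.049, "hand": 0}
    - {"linear": [0, 0, -0.04], "turn": 0, "hand": 0}
    - {"linear": [0, 0, -0.04], "turn": 0, "hand": 0}
    - {"linear": [0, 0, -0.04], "turn": 0, "hand": 0}
    - {"linear": [0, 0, -0.035], "turn": 0, "hand": 0}
    - {"linear": [0, 0, -0.0195], "turn": 0, "hand": 0}
    - {"linear": [0, 0, 0], "turn": 0, "hand": 0}
    - {"linear": [0, 0, 0], "turn": 0, "hand": 0}
    - {"linear": [0, 0, 0], "turn": 0, "hand": 0.4}

```text
time: 25.55
tool_pos: [0.5662, 0.4148, 0.1179]
ee_rot: [-0.491, 0.491, 0.51, -0.508]
wrist_force: [0.3, -0.5, -0.6]
grip_width: 0.0808
```

Call:
arm_command:
  commands:
    - {"linear": [0, 0, 0], "turn": 0, "hand": 0.8}
    - {"linear": [0, 0, 0], "turn": 0, "hand": 1}
    - {"linear": [0, 0, 0], "turn": 0, "hand": 1}
    - {"linear": [0, 0, 0], "turn": 0, "hand": 1}
    - {"linear": [0, 0, 0], "turn": 0, "hand": 1}
    - {"linear": [0, 0, 0], "turn": 0, "hand": 1}
    - {"linear": [0, 0, 0], "turn": 0, "hand": 1}
    - {"linear": [0, 0, 0], "turn": 0, "hand": 1}
    - {"linear": [0, 0, 0.01], "turn": 0, "hand": 1}
    - {"linear": [0, 0, 0.02], "turn": 0, "hand": 1}

```text
time: 26.8
tool_pos: [0.565, 0.4139, 0.1464]
ee_rot: [0.491, -0.491, -0.508, 0.51]
wrist_force: [0.0, 0.5, -1.2]
grip_width: 0.0238
```

Call:
arm_command:
  commands:
    - {"linear": [0, 0, 0.03], "turn": 0, "hand": 1}
    - {"linear": [0, 0, 0.04], "turn": 0, "hand": 1}
    - {"linear": [0, 0, 0.034], "turn": 0, "hand": 1}
    - {"linear": [0.002, -0.02, 0], "turn": 0.01, "hand": 1}
    - {"linear": [0.004, -0.04, 0], "turn": 0.015, "hand": 1}
    - {"linear": [0.004, -0.04, 0], "turn": 0.015, "hand": 1}
    - {"linear": [0.004, -0.04, 0], "turn": 0.015, "hand": 1}
    - {"linear": [0.004, -0.04, 0], "turn": 0.015, "hand": 1}
    - {"linear": [0.004, -0.04, 0], "turn": 0.015, "hand": 1}
    - {"linear": [0.004, -0.04, 0], "turn": 0.015, "hand": 1}

```text
time: 28.05
tool_pos: [0.5906, 0.1511, 0.2495]
ee_rot: [0.465, -0.465, -0.532, 0.533]
wrist_force: [0.6, -0.8, -1.7]
grip_width: 0.0236
```

Call:
arm_command:
  commands:
    - {"linear": [0.004, -0.04, 0], "turn": 0.005, "hand": 1}
    - {"linear": [0.004, -0.04, 0], "turn": 0, "hand": 1}
    - {"linear": [0.004, -0.04, 0], "turn": 0, "hand": 1}
    - {"linear": [0.005, -0.04, 0], "turn": 0, "hand": 1}
    - {"linear": [0.004, -0.025, 0], "turn": 0, "hand": 1}
    - {"linear": [0.001, -0.01, -0.02], "turn": 0, "hand": 1}
    - {"linear": [0, 0, -0.03], "turn": 0, "hand": 1}
    - {"linear": [0, 0, 0], "turn": 0, "hand": 1}
    - {"linear": [0, 0, 0], "turn": 0, "hand": 1}
    - {"linear": [0, 0, 0], "turn": 0, "hand": 1}

```text
time: 29.3
tool_pos: [0.614, -0.0409, 0.2015]
ee_rot: [-0.463, 0.464, 0.535, -0.534]
wrist_force: [0.4, -0.1, -1.3]
grip_width: 0.0236
```

```bash
python3 look.py w7; python3 - <<'E'
from h import *
a=camera("side")[...,::-1]; cv2.imwrite("pics/side7.png",a)
w=cv2.imread("pics/w7.png")
out=np.zeros((600,800,3),np.uint8)
c=cv2.resize(w[60:360,220:440],None,fx=2,fy=2,interpolation=cv2.INTER_CUBIC); out[:,:440]=c
print(w2px("side",[get_obs()["tool_pos"]]))
b=cv2.resize(a[190:290,280:400],None,fx=3,fy=3,interpolation=cv2.INTER_CUBIC); out[:300,440:800]=b
cv2.imwrite("pics/comb7.png",out)
E
```

```text
29.3 [ 0.614  -0.0409  0.2015] jaw 1.7122 F [ 0.43 -0.06 -1.32] w 0.0236
[[360.78012038 218.16475538]]
```

View pics/comb7.png

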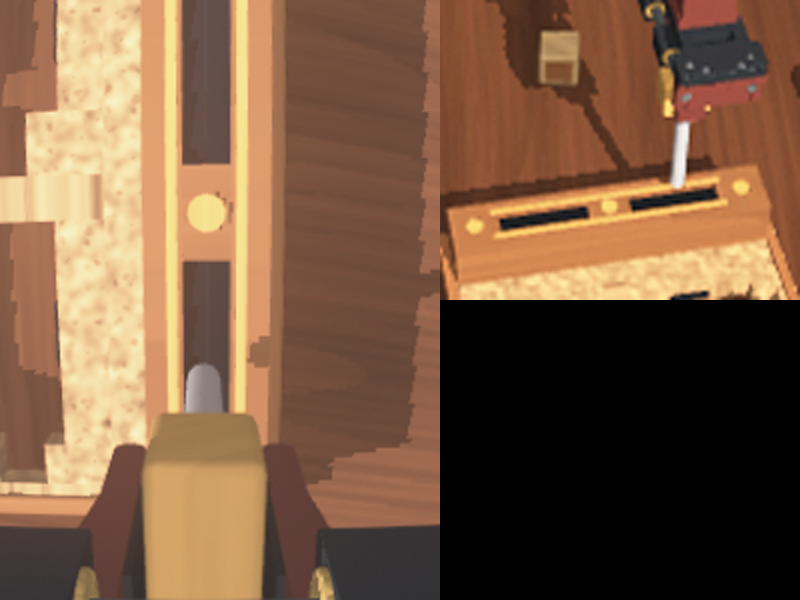

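```bash
python3 - <<'E'
from h import *; import pickle
i=pickle.load(open("pics/w7.pkl","rb")); o,M,y=tool()
C=lambda u,v:(220+u/2,60+v/2)
th=.142; ex=np.array([np.cos(th),np.sin(th)]); ey=np.array([-ex[1],ex[0]])
B=px2w("wrist",[C(184,262),C(231,262)],.07,i)[:,:2]; A=px2w("wrist",[C(183,164),C(230,164)],.07,i)[:,:2]
print("width",np.hypot(*(B[1]-B[0])),"gap A-B",np.hypot(*(B.mean(0)-A.mean(0))),"(36)","yaw",np.arctan2(*(B.mean(0)-A.mean(0))[::-1]))
cB=B.mean(0)+.038*ex; cA=A.mean(0)-.038*ex
t=px2w("wrist",[C(204,364)],.09,i)[0,:2]+.006*ex
T=o["tool_pos"][:2]
for n,c in dict(B=cB,A=cA).items(): print(n,c.round(4),"rel tool along/lat",(c-T)@ex,(c-T)@ey,"rel tip",(c-t)@ex,(c-t)@ey)
print("tip rel tool",(t-T)@ex,(t-T)@ey)
E
```

```text
width 0.01750936277395889 gap A-B 0.03654158779799299 (36) yaw 0.15348769998175055
B [ 0.6124 -0.0393] rel tool along/lat -0.001254226674357997 0.0016361434167966376 rel tip -0.002016627562623188 0.0013163495109249762
A [ 0.5011 -0.0557] rel tool along/lat -0.11379340335242472 0.0012163738520978768 rel tip -0.1145558042406899 0.0008965799462262124
tip rel tool 0.000762400888265191 0.0003197939058716614
```

Call:
arm_command:
  commands:
    - {"linear": [-0.012, -0.001, 0], "turn": 0, "hand": 1}
    - {"linear": [-0.0115, -0.0009, 0], "turn": 0, "hand": 1}
    - {"linear": [0, 0, -0.015], "turn": 0, "hand": 1}
    - {"linear": [0, 0, -0.015], "turn": 0, "hand": 1}
    - {"linear": [0, 0, -0.015], "turn": 0, "hand": 1}
    - {"linear": [0, 0, -0.007], "turn": 0, "hand": 1}
    - {"linear": [0, 0, -0.002], "turn": 0, "hand": 1}
    - {"linear": [0, 0, -0.002], "turn": 0, "hand": 1}
    - {"linear": [0, 0, 0], "turn": 0, "hand": 1}
    - {"linear": [0, 0, 0], "turn": 0, "hand": 1}

```text
time: 30.65
tool_pos: [0.5902, -0.0428, 0.145]
ee_rot: [-0.463, 0.464, 0.534, -0.534]
wrist_force: [-2.0, -0.5, 5.6]
grip_width: 0.024
```

Call:
arm_command:
  commands:
    - {"linear": [0, 0, -0.0008], "turn": 0, "hand": 1}
    - {"linear": [0.0007, 0.0001, 0], "turn": 0, "hand": 1}
    - {"linear": [0.0007, 0.0001, 0], "turn": 0, "hand": 1}
    - {"linear": [0.0007, 0.0001, 0], "turn": 0, "hand": 1}
    - {"linear": [0.0007, 0.0001, 0], "turn": 0, "hand": 1}
    - {"linear": [0.0007, 0.0001, 0], "turn": 0, "hand": 1}
    - {"linear": [0.0007, 0.0001, 0], "turn": 0, "hand": 1}
    - {"linear": [0.0007, 0.0001, 0], "turn": 0, "hand": 1}
    - {"linear": [0, 0, 0], "turn": 0, "hand": 1}
    - {"linear": [0, 0, 0], "turn": 0, "hand": 1}

```text
time: 31.9
tool_pos: [0.5942, -0.0424, 0.1448]
ee_rot: [0.464, -0.463, -0.534, 0.534]
wrist_force: [-6.2, -0.3, 13.6]
grip_width: 0.0238
```

Call:
arm_command:
  commands:
    - {"linear": [0.0007, 0.0001, 0], "turn": 0, "hand": 1}
    - {"linear": [0.0007, 0.0001, 0], "turn": 0, "hand": 1}
    - {"linear": [0.0007, 0.0001, 0], "turn": 0, "hand": 1}
    - {"linear": [0.0007, 0.0001, 0], "turn": 0, "hand": 1}
    - {"linear": [0.0007, 0.0001, 0], "turn": 0, "hand": 1}
    - {"linear": [0.0007, 0.0001, 0], "turn": 0, "hand": 1}
    - {"linear": [0.0007, 0.0001, 0], "turn": 0, "hand": 1}
    - {"linear": [0, 0, 0], "turn": 0, "hand": 1}
    - {"linear": [0, 0, 0], "turn": 0, "hand": 1}
    - {"linear": [0, 0, 0], "turn": 0, "hand": 1}

```text
time: 33.15
tool_pos: [0.5989, -0.0417, 0.1444]
ee_rot: [0.464, -0.463, -0.534, 0.534]
wrist_force: [-6.0, 0.3, 12.1]
grip_width: 0.0236
```

Call:
arm_command:
  commands:
    - {"linear": [0.0007, 0.0001, 0], "turn": 0, "hand": 1}
    - {"linear": [0.0007, 0.0001, 0], "turn": 0, "hand": 1}
    - {"linear": [0.0007, 0.0001, 0], "turn": 0, "hand": 1}
    - {"linear": [0.0007, 0.0001, 0], "turn": 0, "hand": 1}
    - {"linear": [0.0007, 0.0001, 0], "turn": 0, "hand": 1}
    - {"linear": [0.0007, 0.0001, 0], "turn": 0, "hand": 1}
    - {"linear": [0.0007, 0.0001, 0], "turn": 0, "hand": 1}
    - {"linear": [0, 0, 0], "turn": 0, "hand": 1}
    - {"linear": [0, 0, 0], "turn": 0, "hand": 1}
    - {"linear": [0, 0, 0], "turn": 0, "hand": 1}

```text
time: 34.4
tool_pos: [0.6035, -0.0411, 0.144]
ee_rot: [0.464, -0.463, -0.533, 0.535]
wrist_force: [-5.6, -1.0, 9.0]
grip_width: 0.0238
```

Call:
arm_command:
  commands:
    - {"linear": [0.0007, 0.0001, -0.0004], "turn": 0, "hand": 1}
    - {"linear": [0.0007, 0.0001, 0], "turn": 0, "hand": 1}
    - {"linear": [0.0007, 0.0001, 0], "turn": 0, "hand": 1}
    - {"linear": [0.0007, 0.0001, 0], "turn": 0, "hand": 1}
    - {"linear": [0.0007, 0.0001, 0], "turn": 0, "hand": 1}
    - {"linear": [0.0007, 0.0001, 0], "turn": 0, "hand": 1}
    - {"linear": [0.0007, 0.0001, 0], "turn": 0, "hand": 1}
    - {"linear": [0, 0, 0], "turn": 0, "hand": 1}
    - {"linear": [0, 0, 0], "turn": 0, "hand": 1}
    - {"linear": [0, 0, 0], "turn": 0, "hand": 1}

```text
time: 35.65
tool_pos: [0.6086, -0.0404, 0.1436]
ee_rot: [0.464, -0.463, -0.533, 0.534]
wrist_force: [-4.5, -0.3, 8.2]
grip_width: 0.0237
```

Call:
arm_command:
  commands:
    - {"linear": [0.0007, 0.0001, -0.0004], "turn": 0, "hand": 1}
    - {"linear": [0.0007, 0.0001, 0], "turn": 0, "hand": 1}
    - {"linear": [0.0007, 0.0001, 0], "turn": 0, "hand": 1}
    - {"linear": [0.0007, 0.0001, 0], "turn": 0, "hand": 1}
    - {"linear": [0.0007, 0.0001, 0], "turn": 0, "hand": 1}
    - {"linear": [0.0007, 0.0001, 0], "turn": 0, "hand": 1}
    - {"linear": [0.0007, 0.0001, 0], "turn": 0, "hand": 1}
    - {"linear": [0, 0, 0], "turn": 0, "hand": 1}
    - {"linear": [0, 0, 0], "turn": 0, "hand": 1}
    - {"linear": [0, 0, 0], "turn": 0, "hand": 1}

```text
time: 36.9
tool_pos: [0.6134, -0.0397, 0.1431]
ee_rot: [0.464, -0.463, -0.533, 0.534]
wrist_force: [-4.5, -0.4, 8.2]
grip_width: 0.0237
```

Call:
arm_command:
  commands:
    - {"linear": [0.0007, 0.0001, -0.0004], "turn": 0, "hand": 1}
    - {"linear": [0.0007, 0.0001, 0], "turn": 0, "hand": 1}
    - {"linear": [0.0007, 0.0001, 0], "turn": 0, "hand": 1}
    - {"linear": [0.0007, 0.0001, 0], "turn": 0, "hand": 1}
    - {"linear": [0.0007, 0.0001, 0], "turn": 0, "hand": 1}
    - {"linear": [0.0007, 0.0001, 0], "turn": 0, "hand": 1}
    - {"linear": [0.0007, 0.0001, 0], "turn": 0, "hand": 1}
    - {"linear": [0, 0, 0], "turn": 0, "hand": 1}
    - {"linear": [0, 0, 0], "turn": 0, "hand": 1}
    - {"linear": [0, 0, 0], "turn": 0, "hand": 1}

```text
time: 38.15
tool_pos: [0.6183, -0.0391, 0.1428]
ee_rot: [0.464, -0.463, -0.533, 0.534]
wrist_force: [-4.9, 0.5, 8.2]
grip_width: 0.0242
```

Call:
arm_command:
  commands:
    - {"linear": [0.0007, 0.0001, -0.0004], "turn": 0, "hand": 1}
    - {"linear": [0.0007, 0.0001, 0], "turn": 0, "hand": 1}
    - {"linear": [0.0007, 0.0001, 0], "turn": 0, "hand": 1}
    - {"linear": [0.0007, 0.0001, 0], "turn": 0, "hand": 1}
    - {"linear": [0.0007, 0.0001, 0], "turn": 0, "hand": 1}
    - {"linear": [0.0007, 0.0001, 0], "turn": 0, "hand": 1}
    - {"linear": [0.0007, 0.0001, 0], "turn": 0, "hand": 1}
    - {"linear": [0, 0, 0], "turn": 0, "hand": 1}
    - {"linear": [0, 0, 0], "turn": 0, "hand": 1}
    - {"linear": [0, 0, 0], "turn": 0, "hand": 1}

```text
time: 39.4
tool_pos: [0.6233, -0.0384, 0.1423]
ee_rot: [0.464, -0.463, -0.533, 0.534]
wrist_force: [-4.5, -0.9, 7.3]
grip_width: 0.0239
```

```bash
python3 look.py w8; python3 - <<'E'
from h import *
a=camera("side")[...,::-1]; cv2.imwrite("pics/side8.png",a)
w=cv2.imread("pics/w8.png")
out=np.zeros((600,800,3),np.uint8)
c=cv2.resize(w[60:360,220:440],None,fx=2,fy=2,interpolation=cv2.INTER_CUBIC); out[:,:440]=c
b=cv2.resize(a[190:290,280:400],None,fx=3,fy=3,interpolation=cv2.INTER_CUBIC); out[:300,440:800]=b
b=cv2.resize(camera("scene")[...,::-1][190:290,240:360],None,fx=3,fy=3,interpolation=cv2.INTER_CUBIC); out[300:,440:800]=b
cv2.imwrite("pics/comb8.png",out)
E
```

```text
39.4 [ 0.6233 -0.0384  0.1423] jaw 1.7116 F [-4.52 -0.9   7.26] w 0.0239
```

View pics/comb8.png

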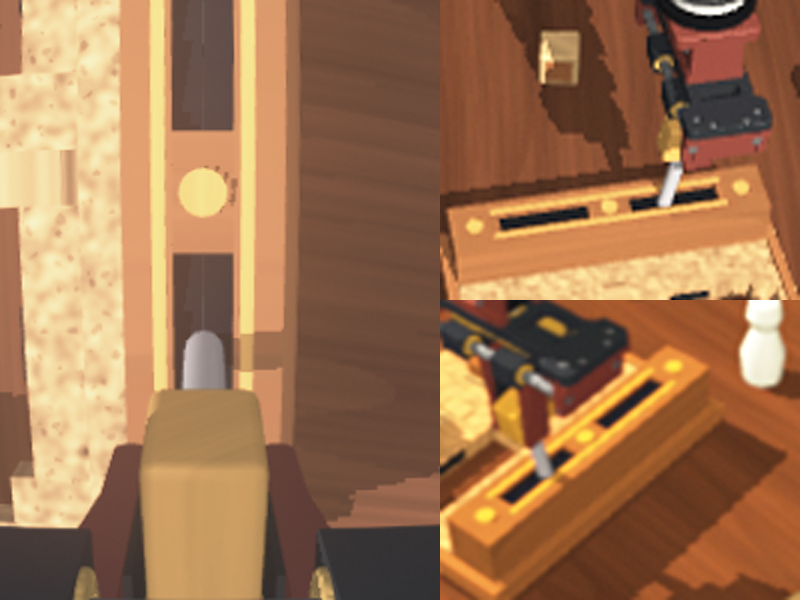

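Call:
arm_command:
  commands:
    - {"linear": [-0.0025, -0.0004, 0.0007], "turn": 0, "hand": 1}
    - {"linear": [-0.0025, -0.0003, 0.0005], "turn": 0, "hand": 1}
    - {"linear": [-0.0025, -0.0004, 0.0004], "turn": 0, "hand": 1}
    - {"linear": [-0.0025, -0.0003, 0.0004], "turn": 0, "hand": 1}
    - {"linear": [-0.0025, -0.0004, 0.0003], "turn": 0, "hand": 1}
    - {"linear": [-0.0025, -0.0004, 0.0002], "turn": 0, "hand": 1}
    - {"linear": [-0.0025, -0.0003, 0.0002], "turn": 0, "hand": 1}
    - {"linear": [-0.0025, -0.0004, 0.0001], "turn": 0, "hand": 1}
    - {"linear": [-0.002, -0.0003, 0.0001], "turn": 0, "hand": 1}
    - {"linear": [0, 0, 0], "turn": 0, "hand": 1}
  force: 30

```text
time: 40.8
tool_pos: [0.6032, -0.0408, 0.1451]
ee_rot: [-0.463, 0.464, 0.535, -0.533]
wrist_force: [3.4, 0.3, -3.8]
grip_width: 0.0236
```

```bash
python3 look.py w9; python3 - <<'E'
from h import *
a=camera("side")[...,::-1]; cv2.imwrite("pics/side9.png",a)
# shaft direction in side crop: bright grey pixels between block and slot
import pickle
g=a.astype(int); 
for n in ("side7","side8","side9"):
    g=cv2.imread(f"pics/{n}.png").astype(int)[215:275,330:400]; m=(g.min(2)>150)&(g.max(2)-g.min(2)<45)
    ys,xs=np.nonzero(m); 
    print(n,len(xs), [(r+215,round(xs[ys==r].mean()+330,1)) for r in np.unique(ys)])
o,M,y=tool(); T=o["tool_pos"]
print("upright expected:",w2px("side",T+np.array([[0,0,-.02],[0,0,-.03],[0,0,-.06],[0,0,-.075]])).round(1))
E
```

```text
40.8 [ 0.6032 -0.0408  0.1451] jaw 1.7121 F [ 3.38  0.29 -3.79] w 0.0236
side7 84 [(np.int64(231), np.float64(361.0)), (np.int64(232), np.float64(360.5)), (np.int64(233), np.float64(360.5)), (np.int64(234), np.float64(360.5)), (np.int64(235), np.float64(360.5)), (np.int64(236), np.float64(360.5)), (np.int64(237), np.float64(360.5)), (np.int64(238), np.float64(360.0)), (np.int64(239), np.float64(359.5)), (np.int64(240), np.float64(359.5)), (np.int64(241), np.float64(359.5)), (np.int64(242), np.float64(359.5)), (np.int64(243), np.float64(359.5)), (np.int64(244), np.float64(359.5)), (np.int64(245), np.float64(359.5)), (np.int64(246), np.float64(359.5)), (np.int64(247), np.float64(359.5)), (np.int64(248), np.float64(359.5)), (np.int64(249), np.float64(358.5)), (np.int64(250), np.float64(358.5)), (np.int64(251), np.float64(359.0)), (np.int64(252), np.float64(359.0))]
side8 57 [(np.int64(244), np.float64(358.0)), (np.int64(245), np.float64(357.0)), (np.int64(246), np.float64(358.5)), (np.int64(247), np.float64(358.0)), (np.int64(248), np.float64(357.5)), (np.int64(249), np.float64(357.5)),
[... 361 characters left out ...]
(376.0)), (np.int64(228), np.float64(376.0)), (np.int64(230), np.float64(373.0)), (np.int64(231), np.float64(373.0)), (np.int64(246), np.float64(350.5)), (np.int64(247), np.float64(350.5)), (np.int64(248), np.float64(350.0)), (np.int64(249), np.float64(349.5)), (np.int64(250), np.float64(349.5)), (np.int64(251), np.float64(349.0)), (np.int64(252), np.float64(348.5)), (np.int64(253), np.float64(348.5)), (np.int64(254), np.float64(348.5)), (np.int64(255), np.float64(347.5)), (np.int64(256), np.float64(347.5)), (np.int64(257), np.float64(347.5)), (np.int64(258), np.float64(346.5)), (np.int64(259), np.float64(347.0))]
upright expected: [[354.6 240. ]
 [354.4 242.7]
 [353.7 250.7]
 [353.4 254.5]]
```

Call:
arm_command:
  commands:
    - {"linear": [0, 0, 0.003], "turn": 0, "hand": 1}
    - {"linear": [-0.003, -0.0004, 0], "turn": 0, "hand": 1}
    - {"linear": [-0.003, -0.0004, 0], "turn": 0, "hand": 1}
    - {"linear": [-0.003, -0.0004, 0], "turn": 0, "hand": 1}
    - {"linear": [-0.003, -0.0005, 0], "turn": 0, "hand": 1}
    - {"linear": [-0.003, -0.0004, 0], "turn": 0, "hand": 1}
    - {"linear": [-0.003, -0.0004, 0], "turn": 0, "hand": 1}
    - {"linear": [-0.003, -0.0004, 0], "turn": 0, "hand": 1}
    - {"linear": [-0.002, -0.0003, 0], "turn": 0, "hand": 1}
    - {"linear": [0, 0, 0], "turn": 0, "hand": 1}
  force: 20

```text
time: 42.15
tool_pos: [0.5792, -0.0443, 0.1478]
ee_rot: [-0.463, 0.464, 0.534, -0.534]
wrist_force: [3.3, 0.3, 0.6]
grip_width: 0.0238
```

```bash
python3 look.py w10; cat > shaft.py <<'E'
from h import *
import sys
a=camera("side")[...,::-1]; o,M,y=tool(); T=o["tool_pos"]
e=w2px("side",T+np.array([[0,0,-.025],[0,0,-.07]])); u=int(e[0,0])
g=a.astype(int)[215:275,u-30:u+15]; m=(g.min(2)>140)&(g.max(2)-g.min(2)<45); m=cv2.morphologyEx(m.astype(np.uint8),cv2.MORPH_OPEN,np.ones((2,2)))
n,l,st,c=cv2.connectedComponentsWithStats(m); k=1+st[1:,4].argmax(); ys,xs=np.nonzero(l==k)
p=np.polyfit(ys+215,xs+u-30,1); print("n",len(ys),"rows",ys.min()+215,ys.max()+215,"slope",p[0].round(3),"col at expected rows",np.polyval(p,e[:,1]).round(1),"upright expected",e.round(1).tolist(),"slope",((e[1]-e[0])[0]/(e[1]-e[0])[1]).round(3))
cv2.imwrite("pics/side_last.png",a)
E
python3 shaft.py
```

```text
42.15 [ 0.5792 -0.0443  0.1478] jaw 1.7119 F [3.26 0.25 0.59] w 0.0238
n 49 rows 248 260 slope -0.034 col at expected rows [346.9 346.5] upright expected [[345.0, 242.0], [344.3, 253.9]] slope -0.059
```

Call:
arm_command:
  commands:
    - {"linear": [0, 0, 0.003], "turn": 0, "hand": 1}
    - {"linear": [0.004, 0.0006, 0], "turn": 0, "hand": 1}
    - {"linear": [0.004, 0.0006, 0], "turn": 0, "hand": 1}
    - {"linear": [0.004, 0.0005, 0], "turn": 0, "hand": 1}
    - {"linear": [0, 0, 0], "turn": 0, "hand": 1}
    - {"linear": [0, 0, -0.003], "turn": 0, "hand": 1}
    - {"linear": [0, 0, -0.002], "turn": 0, "hand": 1}
    - {"linear": [0, 0, -0.002], "turn": 0, "hand": 1}
    - {"linear": [0, 0, 0], "turn": 0, "hand": 1}
    - {"linear": [0, 0, 0], "turn": 0, "hand": 1}
  force: 60

```text
time: 43.5
tool_pos: [0.5911, -0.0426, 0.1444]
ee_rot: [-0.464, 0.463, 0.534, -0.534]
wrist_force: [-3.1, 0.1, 5.4]
grip_width: 0.024
```

Call:
arm_command:
  commands:
    - {"linear": [0, 0, 0.003], "turn": 0, "hand": 1}
    - {"linear": [0.003, 0.0004, 0], "turn": 0, "hand": 1}
    - {"linear": [0, 0, 0], "turn": 0, "hand": 1}
    - {"linear": [0, 0, -0.002], "turn": 0, "hand": 1}
    - {"linear": [0, 0, -0.002], "turn": 0, "hand": 1}
    - {"linear": [0, 0, 0], "turn": 0, "hand": 1}
    - {"linear": [0, 0, 0], "turn": 0, "hand": 1}
    - {"linear": [0, 0, 0], "turn": 0, "hand": 1}
    - {"linear": [0, 0, 0], "turn": 0, "hand": 1}
    - {"linear": [0, 0, 0], "turn": 0, "hand": 1}

```text
time: 44.75
tool_pos: [0.5945, -0.0422, 0.1443]
ee_rot: [-0.463, 0.464, 0.534, -0.534]
wrist_force: [-2.9, -0.3, 12.0]
grip_width: 0.0239
```

Call:
arm_command:
  commands:
    - {"linear": [0, 0, 0.004], "turn": 0, "hand": 1}
    - {"linear": [0.003, 0.0004, 0], "turn": 0, "hand": 1}
    - {"linear": [0, 0, 0], "turn": 0, "hand": 1}
    - {"linear": [0, 0, -0.002], "turn": 0, "hand": 1}
    - {"linear": [0, 0, -0.002], "turn": 0, "hand": 1}
    - {"linear": [0, 0, 0], "turn": 0, "hand": 1}
    - {"linear": [0, 0, 0], "turn": 0, "hand": 1}
    - {"linear": [0, 0, 0], "turn": 0, "hand": 1}
    - {"linear": [0, 0, 0], "turn": 0, "hand": 1}
    - {"linear": [0, 0, 0], "turn": 0, "hand": 1}

```text
time: 46.0
tool_pos: [0.5974, -0.0418, 0.1443]
ee_rot: [-0.463, 0.464, 0.534, -0.534]
wrist_force: [-4.4, 0.8, 13.7]
grip_width: 0.0238
```

Call:
arm_command:
  commands:
    - {"linear": [0, 0, 0.004], "turn": 0, "hand": 1}
    - {"linear": [0.003, 0.0004, 0], "turn": 0, "hand": 1}
    - {"linear": [0, 0, 0], "turn": 0, "hand": 1}
    - {"linear": [0, 0, -0.002], "turn": 0, "hand": 1}
    - {"linear": [0, 0, -0.002], "turn": 0, "hand": 1}
    - {"linear": [0, 0, 0], "turn": 0, "hand": 1}
    - {"linear": [0, 0, 0], "turn": 0, "hand": 1}
    - {"linear": [0, 0, 0], "turn": 0, "hand": 1}
    - {"linear": [0, 0, 0], "turn": 0, "hand": 1}
    - {"linear": [0, 0, 0], "turn": 0, "hand": 1}

```text
time: 47.25
tool_pos: [0.6005, -0.0414, 0.1443]
ee_rot: [-0.464, 0.464, 0.534, -0.534]
wrist_force: [-4.2, 0.1, 13.5]
grip_width: 0.0238
```

Call:
arm_command:
  commands:
    - {"linear": [0, 0, 0.004], "turn": 0, "hand": 1}
    - {"linear": [0.003, 0.0004, 0], "turn": 0, "hand": 1}
    - {"linear": [0, 0, 0], "turn": 0, "hand": 1}
    - {"linear": [0, 0, -0.002], "turn": 0, "hand": 1}
    - {"linear": [0, 0, -0.002], "turn": 0, "hand": 1}
    - {"linear": [0, 0, 0], "turn": 0, "hand": 1}
    - {"linear": [0, 0, 0], "turn": 0, "hand": 1}
    - {"linear": [0, 0, 0], "turn": 0, "hand": 1}
    - {"linear": [0, 0, 0], "turn": 0, "hand": 1}
    - {"linear": [0, 0, 0], "turn": 0, "hand": 1}

```text
time: 48.5
tool_pos: [0.6035, -0.041, 0.1443]
ee_rot: [-0.463, 0.464, 0.534, -0.534]
wrist_force: [-4.0, 1.1, 13.0]
grip_width: 0.0238
```

Call:
arm_command:
  commands:
    - {"linear": [0, 0, 0.004], "turn": 0, "hand": 1}
    - {"linear": [0.003, 0.0004, 0], "turn": 0, "hand": 1}
    - {"linear": [0, 0, 0], "turn": 0, "hand": 1}
    - {"linear": [0, 0, -0.002], "turn": 0, "hand": 1}
    - {"linear": [0, 0, -0.002], "turn": 0, "hand": 1}
    - {"linear": [0, 0, 0], "turn": 0, "hand": 1}
    - {"linear": [0, 0, 0], "turn": 0, "hand": 1}
    - {"linear": [0, 0, 0], "turn": 0, "hand": 1}
    - {"linear": [0, 0, 0], "turn": 0, "hand": 1}
    - {"linear": [0, 0, 0], "turn": 0, "hand": 1}

```text
time: 49.75
tool_pos: [0.6065, -0.0406, 0.1443]
ee_rot: [-0.463, 0.464, 0.534, -0.534]
wrist_force: [-3.1, 0.8, 12.7]
grip_width: 0.0235
```

Call:
arm_command:
  commands:
    - {"linear": [0, 0, 0.004], "turn": 0, "hand": 1}
    - {"linear": [0.003, 0.0004, 0], "turn": 0, "hand": 1}
    - {"linear": [0, 0, 0], "turn": 0, "hand": 1}
    - {"linear": [0, 0, -0.002], "turn": 0, "hand": 1}
    - {"linear": [0, 0, -0.002], "turn": 0, "hand": 1}
    - {"linear": [0, 0, 0], "turn": 0, "hand": 1}
    - {"linear": [0, 0, 0], "turn": 0, "hand": 1}
    - {"linear": [0, 0, 0], "turn": 0, "hand": 1}
    - {"linear": [0, 0, 0], "turn": 0, "hand": 1}
    - {"linear": [0, 0, 0], "turn": 0, "hand": 1}

```text
time: 51.0
tool_pos: [0.6095, -0.0402, 0.1443]
ee_rot: [-0.464, 0.464, 0.534, -0.534]
wrist_force: [-4.2, -0.2, 13.3]
grip_width: 0.0235
```

Call:
arm_command:
  commands:
    - {"linear": [0, 0, 0.004], "turn": 0, "hand": 1}
    - {"linear": [0.003, 0.0004, 0], "turn": 0, "hand": 1}
    - {"linear": [0, 0, 0], "turn": 0, "hand": 1}
    - {"linear": [0, 0, -0.002], "turn": 0, "hand": 1}
    - {"linear": [0, 0, -0.002], "turn": 0, "hand": 1}
    - {"linear": [0, 0, 0], "turn": 0, "hand": 1}
    - {"linear": [0, 0, 0], "turn": 0, "hand": 1}
    - {"linear": [0, 0, 0], "turn": 0, "hand": 1}
    - {"linear": [0, 0, 0], "turn": 0, "hand": 1}
    - {"linear": [0, 0, 0], "turn": 0, "hand": 1}

```text
time: 52.25
tool_pos: [0.6125, -0.0398, 0.1443]
ee_rot: [-0.463, 0.464, 0.534, -0.534]
wrist_force: [-4.0, -0.0, 12.6]
grip_width: 0.0237
```

Call:
arm_command:
  commands:
    - {"linear": [0, 0, 0.004], "turn": 0, "hand": 1}
    - {"linear": [0.003, 0.0004, 0], "turn": 0, "hand": 1}
    - {"linear": [0, 0, 0], "turn": 0, "hand": 1}
    - {"linear": [0, 0, -0.002], "turn": 0, "hand": 1}
    - {"linear": [0, 0, -0.002], "turn": 0, "hand": 1}
    - {"linear": [0, 0, 0], "turn": 0, "hand": 1}
    - {"linear": [0, 0, 0], "turn": 0, "hand": 1}
    - {"linear": [0, 0, 0], "turn": 0, "hand": 1}
    - {"linear": [0, 0, 0], "turn": 0, "hand": 1}
    - {"linear": [0, 0, 0], "turn": 0, "hand": 1}

```text
time: 53.5
tool_pos: [0.6155, -0.0394, 0.1443]
ee_rot: [-0.463, 0.464, 0.534, -0.534]
wrist_force: [-2.9, 0.5, 12.5]
grip_width: 0.0238
```

Call:
arm_command:
  commands:
    - {"linear": [0, 0, 0.004], "turn": 0, "hand": 1}
    - {"linear": [0.003, 0.0004, 0], "turn": 0, "hand": 1}
    - {"linear": [0, 0, 0], "turn": 0, "hand": 1}
    - {"linear": [0, 0, -0.002], "turn": 0, "hand": 1}
    - {"linear": [0, 0, -0.002], "turn": 0, "hand": 1}
    - {"linear": [0, 0, 0], "turn": 0, "hand": 1}
    - {"linear": [0, 0, 0], "turn": 0, "hand": 1}
    - {"linear": [0, 0, 0], "turn": 0, "hand": 1}
    - {"linear": [0, 0, 0], "turn": 0, "hand": 1}
    - {"linear": [0, 0, 0], "turn": 0, "hand": 1}

```text
time: 54.75
tool_pos: [0.6184, -0.039, 0.1443]
ee_rot: [-0.464, 0.464, 0.534, -0.534]
wrist_force: [-4.0, -0.1, 11.8]
grip_width: 0.0236
```

Call:
arm_command:
  commands:
    - {"linear": [0, 0, 0.004], "turn": 0, "hand": 1}
    - {"linear": [0.003, 0.0004, 0], "turn": 0, "hand": 1}
    - {"linear": [0, 0, 0], "turn": 0, "hand": 1}
    - {"linear": [0, 0, -0.002], "turn": 0, "hand": 1}
    - {"linear": [0, 0, -0.002], "turn": 0, "hand": 1}
    - {"linear": [0, 0, 0], "turn": 0, "hand": 1}
    - {"linear": [0, 0, 0], "turn": 0, "hand": 1}
    - {"linear": [0, 0, 0], "turn": 0, "hand": 1}
    - {"linear": [0, 0, 0], "turn": 0, "hand": 1}
    - {"linear": [0, 0, 0], "turn": 0, "hand": 1}

```text
time: 56.0
tool_pos: [0.6215, -0.0385, 0.1443]
ee_rot: [-0.463, 0.464, 0.534, -0.534]
wrist_force: [-2.7, 0.3, 12.4]
grip_width: 0.0238
```

Call:
arm_command:
  commands:
    - {"linear": [0, 0, 0.004], "turn": 0, "hand": 1}
    - {"linear": [0.003, 0.0004, 0], "turn": 0, "hand": 1}
    - {"linear": [0, 0, 0], "turn": 0, "hand": 1}
    - {"linear": [0, 0, -0.002], "turn": 0, "hand": 1}
    - {"linear": [0, 0, -0.002], "turn": 0, "hand": 1}
    - {"linear": [0, 0, 0], "turn": 0, "hand": 1}
    - {"linear": [0, 0, 0], "turn": 0, "hand": 1}
    - {"linear": [0, 0, 0], "turn": 0, "hand": 1}
    - {"linear": [0, 0, 0], "turn": 0, "hand": 1}
    - {"linear": [0, 0, 0], "turn": 0, "hand": 1}

```text
time: 57.25
tool_pos: [0.6245, -0.0382, 0.144]
ee_rot: [-0.463, 0.464, 0.534, -0.534]
wrist_force: [-3.3, -0.3, 9.3]
grip_width: 0.0237
```

Call:
arm_command:
  commands:
    - {"linear": [0, 0, 0.004], "turn": 0, "hand": 1}
    - {"linear": [0.003, 0.0004, 0], "turn": 0, "hand": 1}
    - {"linear": [0, 0, 0], "turn": 0, "hand": 1}
    - {"linear": [0, 0, -0.002], "turn": 0, "hand": 1}
    - {"linear": [0, 0, -0.002], "turn": 0, "hand": 1}
    - {"linear": [0, 0, 0], "turn": 0, "hand": 1}
    - {"linear": [0, 0, 0], "turn": 0, "hand": 1}
    - {"linear": [0, 0, 0], "turn": 0, "hand": 1}
    - {"linear": [0, 0, 0], "turn": 0, "hand": 1}
    - {"linear": [0, 0, 0], "turn": 0, "hand": 1}

```text
time: 58.5
tool_pos: [0.6273, -0.0377, 0.1427]
ee_rot: [-0.463, 0.464, 0.534, -0.534]
wrist_force: [-0.4, -0.3, -1.7]
grip_width: 0.0239
```

Call:
arm_command:
  commands:
    - {"linear": [0, 0, 0.004], "turn": 0, "hand": 1}
    - {"linear": [0.003, 0.0004, 0], "turn": 0, "hand": 1}
    - {"linear": [0, 0, 0], "turn": 0, "hand": 1}
    - {"linear": [0, 0, -0.002], "turn": 0, "hand": 1}
    - {"linear": [0, 0, -0.002], "turn": 0, "hand": 1}
    - {"linear": [0, 0, 0], "turn": 0, "hand": 1}
    - {"linear": [0, 0, 0], "turn": 0, "hand": 1}
    - {"linear": [0, 0, 0], "turn": 0, "hand": 1}
    - {"linear": [0, 0, 0], "turn": 0, "hand": 1}
    - {"linear": [0, 0, 0], "turn": 0, "hand": 1}

```text
time: 59.75
tool_pos: [0.6302, -0.0373, 0.1427]
ee_rot: [-0.463, 0.463, 0.534, -0.534]
wrist_force: [0.2, -0.4, -2.4]
grip_width: 0.0237
```

Call:
arm_command:
  commands:
    - {"linear": [0, 0, 0.004], "turn": 0, "hand": 1}
    - {"linear": [0.003, 0.0004, 0], "turn": 0, "hand": 1}
    - {"linear": [0, 0, 0], "turn": 0, "hand": 1}
    - {"linear": [0, 0, -0.002], "turn": 0, "hand": 1}
    - {"linear": [0, 0, -0.002], "turn": 0, "hand": 1}
    - {"linear": [0, 0, 0], "turn": 0, "hand": 1}
    - {"linear": [0, 0, 0], "turn": 0, "hand": 1}
    - {"linear": [0, 0, 0], "turn": 0, "hand": 1}
    - {"linear": [0, 0, 0], "turn": 0, "hand": 1}
    - {"linear": [0, 0, 0], "turn": 0, "hand": 1}

```text
time: 61.0
tool_pos: [0.6335, -0.037, 0.144]
ee_rot: [-0.463, 0.464, 0.534, -0.534]
wrist_force: [-3.1, 0.5, 8.7]
grip_width: 0.0238
```

Call:
arm_command:
  commands:
    - {"linear": [0, 0, 0.004], "turn": 0, "hand": 1}
    - {"linear": [-0.0047, -0.0007, 0], "turn": 0, "hand": 1}
    - {"linear": [0, 0, 0], "turn": 0, "hand": 1}
    - {"linear": [0, 0, -0.004], "turn": 0, "hand": 1}
    - {"linear": [0, 0, -0.004], "turn": 0, "hand": 1}
    - {"linear": [0, 0, -0.005], "turn": 0, "hand": 1}
    - {"linear": [0, 0, -0.005], "turn": 0, "hand": 1}
    - {"linear": [0, 0, -0.005], "turn": 0, "hand": 1}
    - {"linear": [0, 0, -0.003], "turn": 0, "hand": 1}
    - {"linear": [0, 0, 0], "turn": 0, "hand": 1}

```text
time: 62.25
tool_pos: [0.6283, -0.0377, 0.1204]
ee_rot: [0.464, -0.463, -0.534, 0.534]
wrist_force: [0.4, 0.9, -1.7]
grip_width: 0.0238
```

Call:
arm_command:
  commands:
    - {"linear": [0, 0, -0.0015], "turn": 0, "hand": 1}
    - {"linear": [0, 0, -0.001], "turn": 0, "hand": 1}
    - {"linear": [0, 0, 0], "turn": 0, "hand": 0.5}
    - {"linear": [0, 0, 0], "turn": 0, "hand": 0}
    - {"linear": [0, 0, 0], "turn": 0, "hand": 0}
    - {"linear": [0, 0, 0], "turn": 0, "hand": 0}
    - {"linear": [0, 0, 0.03], "turn": 0, "hand": 0}
    - {"linear": [0, 0, 0.04], "turn": 0, "hand": 0}
    - {"linear": [0, 0, 0.05], "turn": 0, "hand": 0}
    - {"linear": [-0.005, 0.02, 0.03], "turn": 0.01, "hand": 0}

```text
time: 63.5
tool_pos: [0.6243, -0.0195, 0.271]
ee_rot: [-0.461, 0.463, 0.536, -0.535]
wrist_force: [-0.2, 1.2, -0.6]
grip_width: 0.0876
```

Call:
arm_command:
  commands:
    - {"linear": [-0.013, 0.042, 0], "turn": 0.022, "hand": 0}
    - {"linear": [-0.013, 0.042, 0], "turn": 0.022, "hand": 0}
    - {"linear": [-0.013, 0.042, 0], "turn": 0.022, "hand": 0}
    - {"linear": [-0.013, 0.042, 0], "turn": 0.022, "hand": 0}
    - {"linear": [-0.013, 0.042, 0], "turn": 0.022, "hand": 0}
    - {"linear": [-0.013, 0.042, 0], "turn": 0.022, "hand": 0}
    - {"linear": [-0.013, 0.042, 0], "turn": 0.022, "hand": 0}
    - {"linear": [-0.013, 0.042, 0], "turn": 0.022, "hand": 0}
    - {"linear": [-0.013, 0.042, 0], "turn": 0.022, "hand": 0}
    - {"linear": [-0.013, 0.042, 0], "turn": 0.008, "hand": 0}

```text
time: 64.75
tool_pos: [0.493, 0.4035, 0.2682]
ee_rot: [-0.403, 0.403, 0.581, -0.581]
wrist_force: [0.6, -0.3, -1.1]
grip_width: 0.0882
```

```bash
python3 look.py w11; python3 - <<'E'
from h import *
a=camera("side")[...,::-1]; cv2.imwrite("pics/side11.png",a)
# block top of the placed rod: yellow blob near expected projection of z=.142 and of not-home
th=.142
P=np.array([.6283,-.0377,0]); print("expected top home",w2px("side",P+[0,0,.142]).round(1),"bar-level",w2px("side",P+[0,0,.168]).round(1))
hsv=cv2.cvtColor(a,cv2.COLOR_BGR2HSV)[200:275,330:400]; m=cv2.inRange(hsv,(18,110,120),(32,255,255)); n,l,s,c=cv2.connectedComponentsWithStats(m)
for k in range(1,n):
    if s[k,4]>15: print(s[k]+[330,200,0,0,0])
E
```

```text
64.75 [0.493  0.4035 0.2682] jaw 1.9282 F [ 0.56 -0.33 -1.06] w 0.0882
expected top home [[365.  234.1]] bar-level [[365.7 226.7]]
[359 234  17  17 204]
[330 251  30  10  67]
[378 250   5   5  21]
[330 257  46   8  67]
```

Call:
arm_command:
  commands:
    - {"linear": [-0.0022, -0.0007, -0.02], "turn": 0, "hand": 0}
    - {"linear": [0, 0, -0.035], "turn": 0, "hand": 0}
    - {"linear": [0, 0, -0.04], "turn": 0, "hand": 0}
    - {"linear": [0, 0, -0.035], "turn": 0, "hand": 0}
    - {"linear": [0, 0, -0.02], "turn": 0, "hand": 0}
    - {"linear": [0, 0, -0.002], "turn": 0, "hand": 0}
    - {"linear": [0, 0, 0], "turn": 0, "hand": 0}
    - {"linear": [0, 0, 0], "turn": 0, "hand": 0}
    - {"linear": [0, 0, 0], "turn": 0, "hand": 0.5}
    - {"linear": [0, 0, 0], "turn": 0, "hand": 0.9}

```text
time: 66.1
tool_pos: [0.4915, 0.4018, 0.1167]
ee_rot: [-0.403, 0.403, 0.581, -0.581]
wrist_force: [0.6, -0.2, -0.0]
grip_width: 0.0716
```

Call:
arm_command:
  commands:
    - {"linear": [0, 0, 0], "turn": 0, "hand": 1}
    - {"linear": [0, 0, 0], "turn": 0, "hand": 1}
    - {"linear": [0, 0, 0], "turn": 0, "hand": 1}
    - {"linear": [0, 0, 0], "turn": 0, "hand": 1}
    - {"linear": [0, 0, 0], "turn": 0, "hand": 1}
    - {"linear": [0, 0, 0.01], "turn": 0, "hand": 1}
    - {"linear": [0, 0, 0.03], "turn": 0, "hand": 1}
    - {"linear": [0, 0, 0.04], "turn": 0, "hand": 1}
    - {"linear": [0, 0, 0.04], "turn": 0, "hand": 1}
    - {"linear": [0, 0, 0.03], "turn": 0, "hand": 1}

```text
time: 67.35
tool_pos: [0.4914, 0.4017, 0.2687]
ee_rot: [-0.403, 0.403, 0.581, -0.58]
wrist_force: [-0.1, -1.0, -1.8]
grip_width: 0.0232
```

Call:
arm_command:
  commands:
    - {"linear": [-0.001, -0.042, 0], "turn": -0.022, "hand": 1}
    - {"linear": [-0.001, -0.042, 0], "turn": -0.022, "hand": 1}
    - {"linear": [-0.001, -0.042, 0], "turn": -0.022, "hand": 1}
    - {"linear": [-0.001, -0.042, 0], "turn": -0.022, "hand": 1}
    - {"linear": [-0.001, -0.042, 0], "turn": -0.022, "hand": 1}
    - {"linear": [-0.001, -0.042, 0], "turn": -0.022, "hand": 1}
    - {"linear": [-0.001, -0.042, 0], "turn": -0.022, "hand": 1}
    - {"linear": [-0.001, -0.042, 0], "turn": -0.022, "hand": 1}
    - {"linear": [-0.001, -0.042, 0], "turn": -0.022, "hand": 1}
    - {"linear": [-0.001, -0.042, 0], "turn": -0.016, "hand": 1}

```text
time: 68.6
tool_pos: [0.4809, -0.0197, 0.2668]
ee_rot: [-0.463, 0.463, 0.535, -0.534]
wrist_force: [-0.0, 0.7, -1.7]
grip_width: 0.024
```

Call:
arm_command:
  commands:
    - {"linear": [0, -0.03, 0], "turn": 0, "hand": 1}
    - {"linear": [0, -0.01, -0.02], "turn": 0, "hand": 1}
    - {"linear": [0, 0, -0.03], "turn": 0, "hand": 1}
    - {"linear": [0, 0, -0.018], "turn": 0, "hand": 1}
    - {"linear": [0, 0, 0], "turn": 0, "hand": 1}
    - {"linear": [0, 0, 0], "turn": 0, "hand": 1}
    - {"linear": [0, 0, 0], "turn": 0, "hand": 1}
    - {"linear": [0, 0, 0], "turn": 0, "hand": 1}
    - {"linear": [0, 0, 0], "turn": 0, "hand": 1}
    - {"linear": [0, 0, 0], "turn": 0, "hand": 1}

```text
time: 69.85
tool_pos: [0.4813, -0.0583, 0.1983]
ee_rot: [-0.463, 0.463, 0.535, -0.534]
wrist_force: [0.8, -0.2, -1.7]
grip_width: 0.0235
```

```bash
python3 look.py w12; python3 - <<'E'
from h import *
o,M,y=tool(); th=.1425; ex=np.array([np.cos(th),np.sin(th)]); ey=np.array([-ex[1],ex[0]]); d=o["tool_pos"][:2]-[.5013,-.0553]; print("along,lat",d@ex,d@ey)
w=cv2.imread("pics/w12.png"); a=camera("side")[...,::-1]; cv2.imwrite("pics/side12.png",a)
out=np.zeros((600,800,3),np.uint8)
out[:,:440]=cv2.resize(w[60:360,220:440],None,fx=2,fy=2,interpolation=cv2.INTER_CUBIC)
out[:300,440:800]=cv2.resize(a[190:290,280:400],None,fx=3,fy=3,interpolation=cv2.INTER_CUBIC)
out[300:,440:800]=cv2.resize(camera("scene")[...,::-1][170:270,210:330],None,fx=3,fy=3,interpolation=cv2.INTER_CUBIC)
cv2.imwrite("pics/comb12.png",out)
E
```

```text
69.85 [ 0.4813 -0.0583  0.1983] jaw 1.714 F [ 0.8  -0.22 -1.65] w 0.0235
along,lat -0.020214702908024185 -0.0001693900599857093
```

View pics/comb12.png

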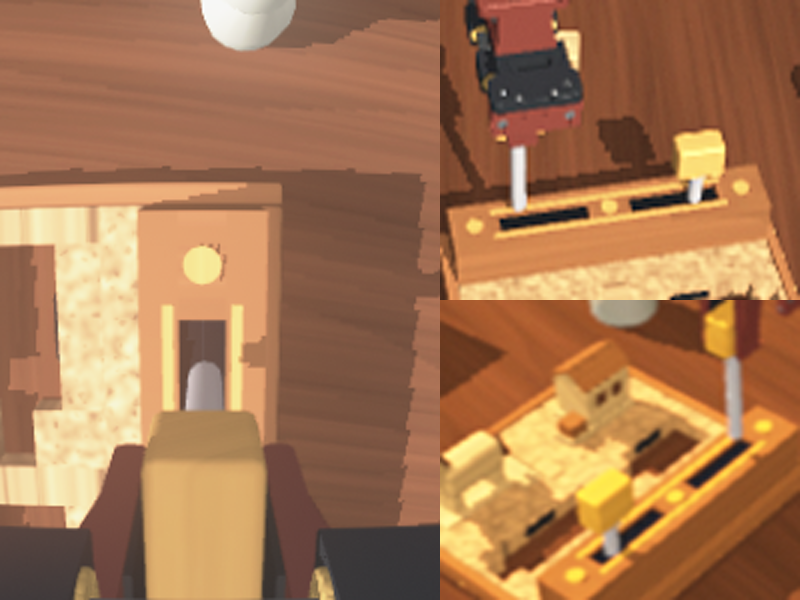

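Call:
arm_command:
  commands:
    - {"linear": [0, 0, -0.015], "turn": 0, "hand": 1}
    - {"linear": [0, 0, -0.015], "turn": 0, "hand": 1}
    - {"linear": [0, 0, -0.015], "turn": 0, "hand": 1}
    - {"linear": [0, 0, -0.004], "turn": 0, "hand": 1}
    - {"linear": [0, 0, -0.002], "turn": 0, "hand": 1}
    - {"linear": [0, 0, -0.002], "turn": 0, "hand": 1}
    - {"linear": [0, 0, -0.001], "turn": 0, "hand": 1}
    - {"linear": [0, 0, 0], "turn": 0, "hand": 1}
    - {"linear": [0, 0, 0], "turn": 0, "hand": 1}
    - {"linear": [0, 0, 0], "turn": 0, "hand": 1}

```text
time: 71.25
tool_pos: [0.4817, -0.0584, 0.145]
ee_rot: [-0.463, 0.463, 0.535, -0.534]
wrist_force: [-2.0, 0.6, 5.5]
grip_width: 0.0234
```

Call:
arm_command:
  commands:
    - {"linear": [0, 0, 0.004], "turn": 0, "hand": 1}
    - {"linear": [0.003, 0.0004, 0], "turn": 0, "hand": 1}
    - {"linear": [0, 0, 0], "turn": 0, "hand": 1}
    - {"linear": [0, 0, -0.002], "turn": 0, "hand": 1}
    - {"linear": [0, 0, -0.002], "turn": 0, "hand": 1}
    - {"linear": [0, 0, 0], "turn": 0, "hand": 1}
    - {"linear": [0, 0, 0], "turn": 0, "hand": 1}
    - {"linear": [0, 0, 0], "turn": 0, "hand": 1}
    - {"linear": [0, 0, 0], "turn": 0, "hand": 1}
    - {"linear": [0, 0, 0], "turn": 0, "hand": 1}

```text
time: 72.5
tool_pos: [0.4845, -0.0579, 0.145]
ee_rot: [-0.463, 0.463, 0.535, -0.534]
wrist_force: [-3.2, 0.9, 9.8]
grip_width: 0.0238
```

Call:
arm_command:
  commands:
    - {"linear": [0, 0, 0.004], "turn": 0, "hand": 1}
    - {"linear": [0.003, 0.0004, 0], "turn": 0, "hand": 1}
    - {"linear": [0, 0, 0], "turn": 0, "hand": 1}
    - {"linear": [0, 0, -0.002], "turn": 0, "hand": 1}
    - {"linear": [0, 0, -0.0025], "turn": 0, "hand": 1}
    - {"linear": [0, 0, 0], "turn": 0, "hand": 1}
    - {"linear": [0, 0, 0], "turn": 0, "hand": 1}
    - {"linear": [0, 0, 0], "turn": 0, "hand": 1}
    - {"linear": [0, 0, 0], "turn": 0, "hand": 1}
    - {"linear": [0, 0, 0], "turn": 0, "hand": 1}

```text
time: 73.75
tool_pos: [0.4876, -0.0575, 0.1449]
ee_rot: [-0.463, 0.463, 0.535, -0.534]
wrist_force: [-4.5, 1.6, 14.0]
grip_width: 0.0239
```

Call:
arm_command:
  commands:
    - {"linear": [0, 0, 0.004], "turn": 0, "hand": 1}
    - {"linear": [0.003, 0.0004, 0], "turn": 0, "hand": 1}
    - {"linear": [0, 0, 0], "turn": 0, "hand": 1}
    - {"linear": [0, 0, -0.002], "turn": 0, "hand": 1}
    - {"linear": [0, 0, -0.002], "turn": 0, "hand": 1}
    - {"linear": [0, 0, 0], "turn": 0, "hand": 1}
    - {"linear": [0, 0, 0], "turn": 0, "hand": 1}
    - {"linear": [0, 0, 0], "turn": 0, "hand": 1}
    - {"linear": [0, 0, 0], "turn": 0, "hand": 1}
    - {"linear": [0, 0, 0], "turn": 0, "hand": 1}

```text
time: 75.0
tool_pos: [0.4905, -0.0572, 0.1449]
ee_rot: [-0.463, 0.463, 0.535, -0.534]
wrist_force: [-4.7, -1.1, 15.0]
grip_width: 0.0239
```

Call:
arm_command:
  commands:
    - {"linear": [0, 0, 0.004], "turn": 0, "hand": 1}
    - {"linear": [0.003, 0.0004, 0], "turn": 0, "hand": 1}
    - {"linear": [0, 0, 0], "turn": 0, "hand": 1}
    - {"linear": [0, 0, -0.002], "turn": 0, "hand": 1}
    - {"linear": [0, 0, -0.002], "turn": 0, "hand": 1}
    - {"linear": [0, 0, 0], "turn": 0, "hand": 1}
    - {"linear": [0, 0, 0], "turn": 0, "hand": 1}
    - {"linear": [0, 0, 0], "turn": 0, "hand": 1}
    - {"linear": [0, 0, 0], "turn": 0, "hand": 1}
    - {"linear": [0, 0, 0], "turn": 0, "hand": 1}

```text
time: 76.25
tool_pos: [0.4935, -0.0568, 0.1449]
ee_rot: [-0.463, 0.463, 0.535, -0.534]
wrist_force: [-4.4, 0.1, 14.5]
grip_width: 0.0234
```

Call:
arm_command:
  commands:
    - {"linear": [0, 0, 0.004], "turn": 0, "hand": 1}
    - {"linear": [0.003, 0.0004, 0], "turn": 0, "hand": 1}
    - {"linear": [0, 0, 0], "turn": 0, "hand": 1}
    - {"linear": [0, 0, -0.002], "turn": 0, "hand": 1}
    - {"linear": [0, 0, -0.002], "turn": 0, "hand": 1}
    - {"linear": [0, 0, 0], "turn": 0, "hand": 1}
    - {"linear": [0, 0, 0], "turn": 0, "hand": 1}
    - {"linear": [0, 0, 0], "turn": 0, "hand": 1}
    - {"linear": [0, 0, 0], "turn": 0, "hand": 1}
    - {"linear": [0, 0, 0], "turn": 0, "hand": 1}

```text
time: 77.5
tool_pos: [0.4965, -0.0564, 0.1449]
ee_rot: [-0.463, 0.463, 0.535, -0.534]
wrist_force: [-4.6, -0.2, 14.3]
grip_width: 0.0232
```

Call:
arm_command:
  commands:
    - {"linear": [0, 0, 0.004], "turn": 0, "hand": 1}
    - {"linear": [0.003, 0.0004, 0], "turn": 0, "hand": 1}
    - {"linear": [0, 0, 0], "turn": 0, "hand": 1}
    - {"linear": [0, 0, -0.002], "turn": 0, "hand": 1}
    - {"linear": [0, 0, -0.002], "turn": 0, "hand": 1}
    - {"linear": [0, 0, 0], "turn": 0, "hand": 1}
    - {"linear": [0, 0, 0], "turn": 0, "hand": 1}
    - {"linear": [0, 0, 0], "turn": 0, "hand": 1}
    - {"linear": [0, 0, 0], "turn": 0, "hand": 1}
    - {"linear": [0, 0, 0], "turn": 0, "hand": 1}

```text
time: 78.75
tool_pos: [0.4995, -0.056, 0.1449]
ee_rot: [-0.463, 0.463, 0.535, -0.534]
wrist_force: [-4.2, -0.2, 14.4]
grip_width: 0.0237
```

Call:
arm_command:
  commands:
    - {"linear": [0, 0, 0.004], "turn": 0, "hand": 1}
    - {"linear": [0.003, 0.0004, 0], "turn": 0, "hand": 1}
    - {"linear": [0, 0, 0], "turn": 0, "hand": 1}
    - {"linear": [0, 0, -0.002], "turn": 0, "hand": 1}
    - {"linear": [0, 0, -0.002], "turn": 0, "hand": 1}
    - {"linear": [0, 0, 0], "turn": 0, "hand": 1}
    - {"linear": [0, 0, 0], "turn": 0, "hand": 1}
    - {"linear": [0, 0, 0], "turn": 0, "hand": 1}
    - {"linear": [0, 0, 0], "turn": 0, "hand": 1}
    - {"linear": [0, 0, 0], "turn": 0, "hand": 1}

```text
time: 80.0
tool_pos: [0.5025, -0.0556, 0.1449]
ee_rot: [-0.463, 0.463, 0.535, -0.534]
wrist_force: [-3.3, 0.5, 13.9]
grip_width: 0.0238
```

Call:
arm_command:
  commands:
    - {"linear": [0, 0, 0.004], "turn": 0, "hand": 1}
    - {"linear": [0.003, 0.0004, 0], "turn": 0, "hand": 1}
    - {"linear": [0, 0, 0], "turn": 0, "hand": 1}
    - {"linear": [0, 0, -0.002], "turn": 0, "hand": 1}
    - {"linear": [0, 0, -0.002], "turn": 0, "hand": 1}
    - {"linear": [0, 0, 0], "turn": 0, "hand": 1}
    - {"linear": [0, 0, 0], "turn": 0, "hand": 1}
    - {"linear": [0, 0, 0], "turn": 0, "hand": 1}
    - {"linear": [0, 0, 0], "turn": 0, "hand": 1}
    - {"linear": [0, 0, 0], "turn": 0, "hand": 1}

```text
time: 81.25
tool_pos: [0.5055, -0.0552, 0.1449]
ee_rot: [-0.463, 0.463, 0.535, -0.534]
wrist_force: [-3.5, 0.5, 14.0]
grip_width: 0.0238
```

Call:
arm_command:
  commands:
    - {"linear": [0, 0, 0.004], "turn": 0, "hand": 1}
    - {"linear": [0.003, 0.0004, 0], "turn": 0, "hand": 1}
    - {"linear": [0, 0, 0], "turn": 0, "hand": 1}
    - {"linear": [0, 0, -0.002], "turn": 0, "hand": 1}
    - {"linear": [0, 0, -0.002], "turn": 0, "hand": 1}
    - {"linear": [0, 0, 0], "turn": 0, "hand": 1}
    - {"linear": [0, 0, 0], "turn": 0, "hand": 1}
    - {"linear": [0, 0, 0], "turn": 0, "hand": 1}
    - {"linear": [0, 0, 0], "turn": 0, "hand": 1}
    - {"linear": [0, 0, 0], "turn": 0, "hand": 1}

```text
time: 82.5
tool_pos: [0.5085, -0.0548, 0.1448]
ee_rot: [-0.463, 0.463, 0.535, -0.534]
wrist_force: [-4.5, -0.1, 13.1]
grip_width: 0.0239
```

Call:
arm_command:
  commands:
    - {"linear": [0, 0, 0.004], "turn": 0, "hand": 1}
    - {"linear": [0.003, 0.0004, 0], "turn": 0, "hand": 1}
    - {"linear": [0, 0, 0], "turn": 0, "hand": 1}
    - {"linear": [0, 0, -0.002], "turn": 0, "hand": 1}
    - {"linear": [0, 0, -0.002], "turn": 0, "hand": 1}
    - {"linear": [0, 0, 0], "turn": 0, "hand": 1}
    - {"linear": [0, 0, 0], "turn": 0, "hand": 1}
    - {"linear": [0, 0, 0], "turn": 0, "hand": 1}
    - {"linear": [0, 0, 0], "turn": 0, "hand": 1}
    - {"linear": [0, 0, 0], "turn": 0, "hand": 1}

```text
time: 83.75
tool_pos: [0.5115, -0.0544, 0.1446]
ee_rot: [-0.463, 0.463, 0.535, -0.534]
wrist_force: [-3.2, 0.3, 9.5]
grip_width: 0.0234
```

Call:
arm_command:
  commands:
    - {"linear": [0, 0, 0.004], "turn": 0, "hand": 1}
    - {"linear": [0.003, 0.0004, 0], "turn": 0, "hand": 1}
    - {"linear": [0, 0, 0], "turn": 0, "hand": 1}
    - {"linear": [0, 0, -0.002], "turn": 0, "hand": 1}
    - {"linear": [0, 0, -0.002], "turn": 0, "hand": 1}
    - {"linear": [0, 0, 0], "turn": 0, "hand": 1}
    - {"linear": [0, 0, 0], "turn": 0, "hand": 1}
    - {"linear": [0, 0, 0], "turn": 0, "hand": 1}
    - {"linear": [0, 0, 0], "turn": 0, "hand": 1}
    - {"linear": [0, 0, 0], "turn": 0, "hand": 1}

```text
time: 85.0
tool_pos: [0.5143, -0.0539, 0.1437]
ee_rot: [0.463, -0.463, -0.534, 0.534]
wrist_force: [-0.2, 0.3, -2.0]
grip_width: 0.0239
```

Call:
arm_command:
  commands:
    - {"linear": [0, 0, 0.004], "turn": 0, "hand": 1}
    - {"linear": [0.003, 0.0004, 0], "turn": 0, "hand": 1}
    - {"linear": [0, 0, 0], "turn": 0, "hand": 1}
    - {"linear": [0, 0, -0.002], "turn": 0, "hand": 1}
    - {"linear": [0, 0, -0.002], "turn": 0, "hand": 1}
    - {"linear": [0, 0, 0], "turn": 0, "hand": 1}
    - {"linear": [0, 0, 0], "turn": 0, "hand": 1}
    - {"linear": [0, 0, 0], "turn": 0, "hand": 1}
    - {"linear": [0, 0, 0], "turn": 0, "hand": 1}
    - {"linear": [0, 0, 0], "turn": 0, "hand": 1}

```text
time: 86.25
tool_pos: [0.5173, -0.0535, 0.1437]
ee_rot: [-0.463, 0.463, 0.535, -0.534]
wrist_force: [0.6, 0.6, -2.2]
grip_width: 0.0238
```

Call:
arm_command:
  commands:
    - {"linear": [0, 0, 0.004], "turn": 0, "hand": 1}
    - {"linear": [0.003, 0.0004, 0], "turn": 0, "hand": 1}
    - {"linear": [0, 0, 0], "turn": 0, "hand": 1}
    - {"linear": [0, 0, -0.002], "turn": 0, "hand": 1}
    - {"linear": [0, 0, -0.002], "turn": 0, "hand": 1}
    - {"linear": [0, 0, 0], "turn": 0, "hand": 1}
    - {"linear": [0, 0, 0], "turn": 0, "hand": 1}
    - {"linear": [0, 0, 0], "turn": 0, "hand": 1}
    - {"linear": [0, 0, 0], "turn": 0, "hand": 1}
    - {"linear": [0, 0, 0], "turn": 0, "hand": 1}

```text
time: 87.5
tool_pos: [0.5206, -0.0532, 0.1446]
ee_rot: [-0.463, 0.463, 0.535, -0.534]
wrist_force: [-3.0, 0.5, 9.9]
grip_width: 0.0237
```

Hole A lies around x = 0.5158; going back and down.

Call:
arm_command:
  commands:
    - {"linear": [0, 0, 0.004], "turn": 0, "hand": 1}
    - {"linear": [-0.0046, -0.0006, 0], "turn": 0, "hand": 1}
    - {"linear": [0, 0, 0], "turn": 0, "hand": 1}
    - {"linear": [0, 0, -0.004], "turn": 0, "hand": 1}
    - {"linear": [0, 0, -0.004], "turn": 0, "hand": 1}
    - {"linear": [0, 0, -0.005], "turn": 0, "hand": 1}
    - {"linear": [0, 0, -0.005], "turn": 0, "hand": 1}
    - {"linear": [0, 0, -0.005], "turn": 0, "hand": 1}
    - {"linear": [0, 0, -0.004], "turn": 0, "hand": 1}
    - {"linear": [0, 0, 0], "turn": 0, "hand": 1}

```text
time: 88.75
tool_pos: [0.5155, -0.0537, 0.1203]
ee_rot: [0.463, -0.463, -0.534, 0.535]
wrist_force: [-0.2, 0.0, -1.5]
grip_width: 0.0237
```

Call:
arm_command:
  commands:
    - {"linear": [0, 0, -0.0015], "turn": 0, "hand": 1}
    - {"linear": [0, 0, -0.001], "turn": 0, "hand": 1}
    - {"linear": [0, 0, 0], "turn": 0, "hand": 0.5}
    - {"linear": [0, 0, 0], "turn": 0, "hand": 0}
    - {"linear": [0, 0, 0], "turn": 0, "hand": 0}
    - {"linear": [0, 0, 0], "turn": 0, "hand": 0}
    - {"linear": [0, 0, 0.03], "turn": 0, "hand": 0}
    - {"linear": [0, 0, 0.04], "turn": 0, "hand": 0}
    - {"linear": [0, 0, 0.05], "turn": 0, "hand": 0}
    - {"linear": [0, 0, 0.04], "turn": 0, "hand": 0}

```text
time: 90.0
tool_pos: [0.5158, -0.0538, 0.2801]
ee_rot: [-0.463, 0.463, 0.535, -0.534]
wrist_force: [-0.7, 0.2, 0.3]
grip_width: 0.0879
```

Call:
arm_command:
  commands:
    - {"linear": [0, 0.04, 0.01], "turn": 0, "hand": 0}
    - {"linear": [0, 0.04, 0], "turn": 0, "hand": 0}
    - {"linear": [0, 0.04, 0], "turn": 0, "hand": 0}
    - {"linear": [0, 0.04, 0], "turn": 0, "hand": 0}
    - {"linear": [0, 0.04, 0], "turn": 0, "hand": 0}
    - {"linear": [0, 0.04, 0], "turn": 0, "hand": 0}
    - {"linear": [0, 0.03, 0], "turn": 0, "hand": 0}
    - {"linear": [0, 0, 0], "turn": 0, "hand": 0}
    - {"linear": [0, 0, 0], "turn": 0, "hand": 0}
    - {"linear": [0, 0, 0], "turn": 0, "hand": 0}

```text
time: 91.25
tool_pos: [0.516, 0.2146, 0.2882]
ee_rot: [0.463, -0.464, -0.534, 0.534]
wrist_force: [-0.1, -0.6, -0.9]
grip_width: 0.0878
```

```bash
python3 look.py w13; python3 - <<'E'
from h import *
a=camera("side")[...,::-1]; s=camera("scene")[...,::-1]
out=np.zeros((600,800,3),np.uint8)
out[:,:400]=cv2.resize(a[215:365,275:415],(400,430),interpolation=cv2.INTER_CUBIC)[:,:400] if 0 else cv2.copyMakeBorder(cv2.resize(a[215:365,275:415],(400,429),interpolation=cv2.INTER_CUBIC),0,171,0,0,cv2.BORDER_CONSTANT)
out[:,400:]=cv2.copyMakeBorder(cv2.resize(s[170:300,180:340],(400,325),interpolation=cv2.INTER_CUBIC),0,275,0,0,cv2.BORDER_CONSTANT)
cv2.imwrite("pics/final.png",out)
E
```

```text
91.25 [0.516  0.2146 0.2882] jaw 1.7116 F [-0.08 -0.57 -0.94] w 0.0878
```

View pics/final.png

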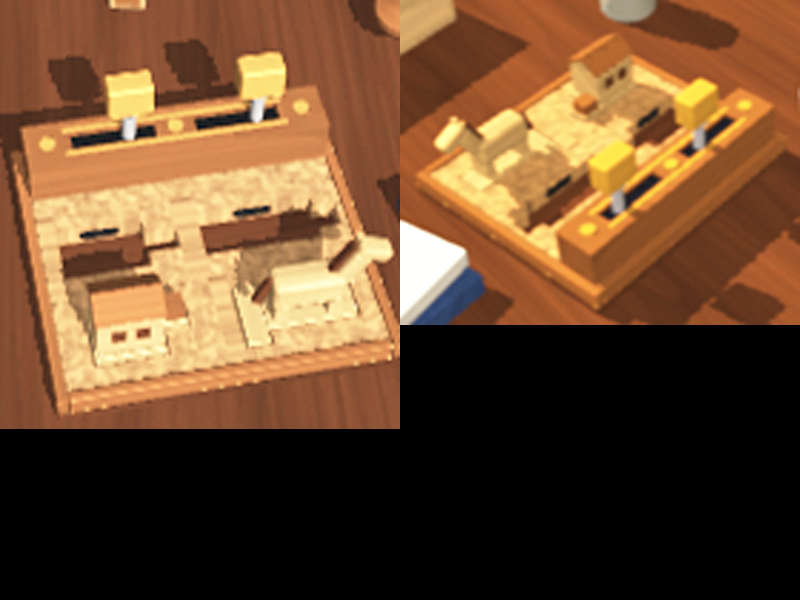

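```bash
python3 - <<'E'
from h import *
a=camera("side")[...,::-1]; x0,y0,f=285,290,5
im=cv2.resize(a[y0:y0+85,x0:x0+140],None,fx=f,fy=f,interpolation=cv2.INTER_CUBIC)
def line(P,c):
    q=((w2px("side",P)-[x0,y0]+.5)*f).astype(int); cv2.polylines(im,[q.reshape(-1,1,2)],False,c,1)
ho=[.5047,-.2334,.142]; hr=[.6546,-.2118,.142]
for dz,c in((.008,(0,255,0)),(.018,(255,0,0))):
    L=lambda p:np.array(p,float)/1000+[0,0,dz]
    line(place(L([(-28,0,82),(28,0,82)]),ho),c); line(place(L([(-30,-23,22),(30,-23,22)]),ho),c)
    line(place(L([(-56,29,18),(-56,-29,18),(-36,-29,18),(-36,-16,18),(42,-16,18)]),hr),c); line(place(L([(-33,-14,66),(25,-14,66)]),hr),c)
cv2.imwrite("pics/ov.png",im)
E
```

```text
(no output)
```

View pics/ov.png

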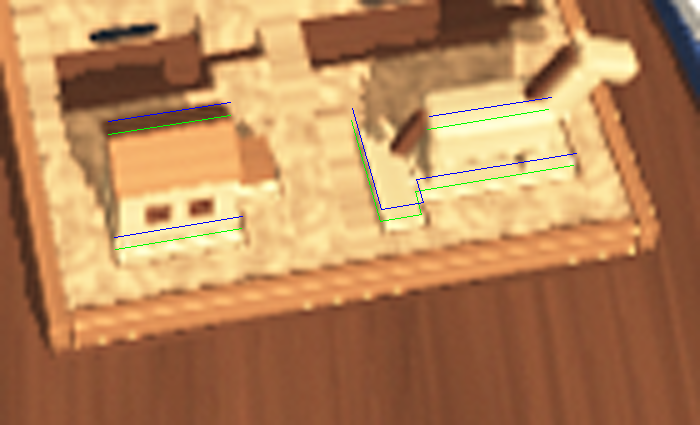

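```bash
python3 -c "
from workcell import *
print(finish_job(), get_obs()['time'])"
```

```text
the job is handed in; nothing more can be done
the job is handed in; nothing more can be done
```

The job is handed in at about 91 s of the 210 s allowed. Both toys on the counter, the horse and the house, are pressed home, and both rods are down in their bolt holes. `finish_job` gives no verdict, so this rests on my own readings and pictures.

- **Toys:** I pressed the horse and the house until they stood on the floor of their cutouts (about 30 N and 17 N). In the last side picture, outlines drawn for the home position fit both toys to within a pixel or so (about 2 mm). Outlines drawn 10 mm higher did not fit.
- **Rods:** I found each hole by poking down in 3 mm steps along the slot. The holes lie about 16 mm (slot B) and 14 mm (slot A) towards +x from the slot middles. Each rod sank about 24 mm into its hole with no resistance and was let go within about 2 mm of the floor. In the last picture both stand upright at the same height.
- **Jar:** The arm never went near the glass jar. I did not measure its position again at the end.

**What went wrong or disagreed:**
- My first search in slot B, dragging the rod along the bar, tilted it about 0.2 to 0.3 rad in the grip. I straightened it against the slot's end wall and changed to poking.
- The house's height worked out from the grip came out about 1.5 mm below the floor, which means it slipped slightly in the fingers. The picture check shows it seated.

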